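# Grease the carriage of the tile trimmer

### The arm

A 7-joint arm with a two-finger parallel gripper is mounted at the origin on the work surface. World frame = base frame: x ahead of the robot, y to its left, z up, the work surface at z = 0. Lengths are in m, angles in rad, forces in N, time in s.
With the tool pointing down it reaches from about 0.4 to 0.85 m from the base axis. Payload 4.5 kg.
Tool frame: the origin (TCP) lies on the centre line of the jaws, within the pads' length; the fingertips stand 14 mm ahead of it and the grasp point (between the pads) lies 5 mm behind it (r.tcp_to_tips is the z of the fingertips in the tool frame, in m); z points along the fingers, y is the direction in which the jaws open and shut (so a half turn about z gives the same grasp; the last joint's range is limited). The gripper opens to 88 mm and grips with 3 to 60 N. Pads are 18 mm wide; open, the fingers measure 123 mm over their backs; the gripper's body (75 mm by 187 mm) begins 45 mm behind the grasp point.
Start: joints at [-1.155, 0.689, -0.195, 1.565, 0.157, 0.902, -0.215], TCP at [0.233, 0.58, 0.253] pointing down, gripper open.
Joint ranges: [-3.01, 3.01], [-0.46, 2.08], [-1.47, 1.51], [0.13, 2.56], [-1, 4.14], [0.04, 2.09], [-2.66, 2.66]. Speed limits (rad/s): [2.57, 2.57, 3.14, 3.14, 3.14, 3.14, 3.14].

### API

Orientations are given as a unit quaternion [x, y, z, w].
In Python, from plant import r, viewer gives the robot as it stands.
- The arm moves only by the shell command python3 -m inch 'ROWS' [FORCE]. ROWS is JSON, a list of rows, each a list of 3 entries, a list of its own where there are three numbers: the closure, from 0 (fully open) to 1 (shut), then the shift along the tool's x, y, z in cm, then the turn about the tool's z in degrees. In form: [[fingers, [x, y, z], yaw], ...]. A call has 1 to 20 rows; each row is the pose to reach, as a shift and turn from the pose commanded when the call began, along the tool's axes at that moment; what a row does not reach only later rows make up. A row lasts 1/10 s, in which the tool goes at most 50 mm and 8.59 degrees, less where a joint would pass 70% of its speed; a pose out of reach is approached as far as the arm can. A call with a gripper value outside its range is refused whole. The fingers move at their own pace and stop on an object; FORCE is the grip in N (left out, the last holds). Time passes only in rows, so rows that repeat a pose let the fingers close. It gives the time, the measured TCP pose, the force and the opening at its end, in the units of the state.
- r.get_state(): the state, without advancing time (a new reading comes with each control period).
- viewer.snapshot(name): name is "scene" or "top" or "wrist"; returns the picture (420x560x3 uint8, red, green, blue); there is no depth.
- viewer.camera_params(name): a dict with "intrinsics" (3x3 intrinsics, pixels), "world_to_cam" (4x4, takes a point from world to camera coordinates). Camera axes: x right, y up, looking along -z (the intrinsics and any distortion apply to the point x, -y, -z); pixel columns grow to the right and rows downward; lengths in m; the calibration is good to about 2 mm. A picture is of the moment at which its call begins: read the wrist's pose just before it. camera_params takes no time and is no camera call; for the wrist camera it gives the pose at the moment of the call.
- r.finish_job(): hands the job in, once; it reports no verdict.
Trained networks look in the newest picture that a camera, given by its name, has taken for a name from the list of things; names that differ only in an ending like _2 or _b are one class to them, and where a whole thing is asked for, a point or a joint stands for the part that bears it (a point fixed in the world has none). Each returns a list of dicts, best first, with "p" (0 to 1); they miss things now and then, are a little off and sometimes report something else, mostly with a low value. They report only what shows in the picture. A call takes as long as a camera call.
- viewer.outline_of(camera, name): "pixels" (420x560 bool, what is visible of it) and "bbox" ([left, top, width, height] in pixels, round what is visible of it).
The state is a dict: "clock": time; "q": joint angles; "qd": joint speeds; "joint_torque": joint torques, N m; "tool_pos": TCP position; "eef_rot": TCP orientation; "contact_force": force on the tool from outside, world axes, zero at the start; "moment": the same for the moment, N m; "opening": opening from 0.0 (shut) to 1.0 (fully open).
Only numpy, scipy, OpenCV 4.12 (cv2) and the standard library are available. Lean on these libraries where they do the work, as an engineer would, in place of code of your own. Each camera call takes 0.05 s, during which the arm holds its last target.

### The job

Lock the tile trimmer's carriage where it stands by turning its wing knob clockwise until it is tight. Then take the grease gun from the tool rack, press its coupler squarely onto the tilted grease nipple until it snaps on, and keep pushing until the gun's nose has gone all the way into the barrel. Finish while holding the gun pressed home on the nipple, and leave the other things undisturbed.

Things in the scene. Friction and masses are not known exactly. Their poses are not given: they have to be found in the camera images.
- carriage (a joint): Position of the trimmer's sliding carriage along its rail, in m: 0 to 0.13, growing in the horizontal direction from the nipple to the wing knob. Unlocked it slides when pushed with about 3 N along the rail; the clamp locks it.
- clamp (a joint): Turn of the black wing knob on top of the carriage, in rad: grows clockwise seen from above, 0 to a firm stop at 1.5. It starts loose between 0.1 and 0.5, begins to bite at about 0.9 and counts as tight above 1.2; the torque needed rises to about 0.2 N m, and it stays where it is left.
- clamp_wing (a point): Centre of the wing knob's grip bar, on the knob's vertical axis; turns with it. Bar 46 mm long (this point's x), 12 mm thick (y), 20 mm tall: 10 mm above and below this point, which is 92 mm above the table and 26 mm above the carriage's flat top (110 x 84 mm). A black ball handle, 24 mm across, top 122 mm above the table, stands 52 mm beside the axis, on the tile's side.
- nipple: Steel grease nipple on one end of the carriage, 74 mm from the knob's axis. Origin: centre of its ball head (10 mm diameter), 94 mm above the table. Its z axis points outward along the nipple, leaning 30 degrees from vertical, away from the knob. Below the head: neck 6.4 mm, a 16 mm hexagon from 13 mm below the origin, a 22 mm boss. It rides on the carriage.
- gun: Push-type grease gun, about 0.5 kg, nose down in a hole of the rack, z axis up from nose to handle. Origin: centre of the lower face of its steel barrel (40 mm diameter, 80 mm long). Above it a flange 47 mm wide, z = 80 to 88 mm, then a black round handle 30 mm wide, z = 88 to 138 mm; fingertips can bear on the flange. Below: tube 10 mm, coupler 24 mm wide, its open mouth at z = -60 mm.
- nose (a joint): How far the gun's nose has been pushed into the barrel, in m: 0 (out) to a stop at 0.012 (home). Its spring starts at 9 N and reaches 16 N at the stop.
- coupler (a point): Where the centre of the nipple's ball sits when snapped on: on the gun's axis, 9.5 mm inside the coupler's mouth, 50.5 mm below the gun's origin while the nose is out. The 18 mm bell mouth guides the ball in from about 3 mm off-centre. Four sprung jaws touch the ball 8 mm before this point, resist with about 6 N, snap over it 3 mm before it and draw it home.
- rack: Grey sheet-metal tool rack, 250 mm long (its x) by 80 mm (its y), its top plate 82 mm above the table; origin under its centre on the table. Three 27 mm holes at x = -80, 0 and 80 mm hold the grease gun, the oiler and the nut driver in any order.
- oiler: Bystander in the rack: thumb oiler, steel body 40 mm diameter and 60 mm tall, black top, small button on top, 100 mm high over the plate, with a long thin brass spout below. Origin: centre of the body's lower face, on the plate.
- nut_driver: Bystander in the rack: nut driver with a wooden handle 28 mm diameter and a steel flange 37 mm diameter, 96 mm high over the plate. Origin: centre of the flange's lower face, on the plate.
- bisque_tile: Bystander: flat terracotta tile 100 x 100 x 8 mm lying on the trimmer's bed beside the rail. Origin: centre of its underside.
- spanner: Bystander: steel open-ended spanner 180 mm long, lying on the table.
- tape_roll: Bystander: roll of yellow tape, 96 mm diameter, 24 mm high, lying on the table.
- glaze_jar: Bystander: clear jar, 66 mm diameter, 85 mm high, on the table.
- stain_jar: Bystander: blue jar, 56 mm diameter, 75 mm high, on the table.
- test_tiles: Bystander: stack of four small glazed tiles, 60 mm square, 28 mm high, on the table.

How it is judged:
By the outcome, as a careful person would: the job done as asked, in the order asked, and still so for the second after the job is handed in, while the arm keeps its last pose, push and grip.
It also fails if it takes over 67 s, if anything falls off the work surface, if the arm or the gripper's body presses on something with over 40 N, if the wrist force passes 120 N, or if a joint passes its speed limit or range.

## Working session

There is one attempt and no reset: what is moved stays moved. The work goes in short steps, Python scripts to look and compute and a shell command to move; the robot and the scene stay as the last step left them, time stands still between calls to the robot, and variables do not carry over. Pictures are saved under pics/ and viewed, and the job is handed in when it is done.

```bash
ls; mkdir -p pics; python3 - <<'E'
from plant import r, viewer
import cv2, numpy as np
s=r.get_state(); print({k:(np.round(v,3).tolist() if not isinstance(v,(int,float)) else v) for k,v in s.items()}, r.tcp_to_tips)
for c in ["scene","top","wrist"]:
    im=viewer.snapshot(c); cv2.imwrite(f"pics/{c}0.png",im[:,:,::-1])
    p=viewer.camera_params(c); print(c,np.round(p["intrinsics"],1).tolist(),np.round(p["world_to_cam"],3).tolist(), p.keys())
E
```

```text
pics
{'clock': 0.0, 'q': [-1.155, 0.69, -0.195, 1.566, 0.157, 0.902, -0.215], 'qd': [0.0, 0.001, -0.0, -0.001, -0.002, 0.001, 0.001], 'joint_torque': [0.0, -52.755, -1.267, -15.343, -0.053, 0.006, 0.0], 'tool_pos': [0.233, 0.579, 0.252], 'eef_rot': [0.19, 0.982, -0.001, -0.0], 'contact_force': [0.344, 0.134, -0.247], 'moment': [-0.02, 0.017, 0.054], 'opening': 0.9986129703808257} 0.014
scene [[542.6, 0.0, 276.2], [0.0, 542.6, 203.1], [0.0, 0.0, 1.0]] [[0.821, 0.571, 0.019, -0.451], [-0.38, 0.521, 0.764, 0.107], [0.426, -0.635, 0.645, -1.515], [0.0, 0.0, 0.0, 1.0]] dict_keys(['intrinsics', 'world_to_cam'])
top [[402.8, 0.0, 278.4], [0.0, 402.8, 209.2], [0.0, 0.0, 1.0]] [[0.006, -1.0, -0.02, 0.08], [0.998, 0.004, 0.068, -0.508], [-0.068, -0.021, 0.997, -1.167], [0.0, 0.0, 0.0, 1.0]] dict_keys(['intrinsics', 'world_to_cam'])
wrist [[292.8, 0.0, 277.0], [0.0, 292.8, 206.5], [0.0, 0.0, 1.0]] [[0.372, 0.928, -0.001, -0.625], [-0.892, 0.357, -0.277, 0.038], [-0.257, 0.104, 0.961, -0.388], [0.0, 0.0, 0.0, 1.0]] dict_keys(['intrinsics', 'world_to_cam'])
```

View pics/scene0.png

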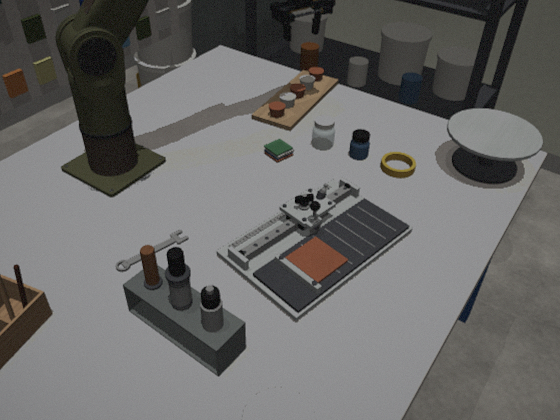

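View pics/top0.png

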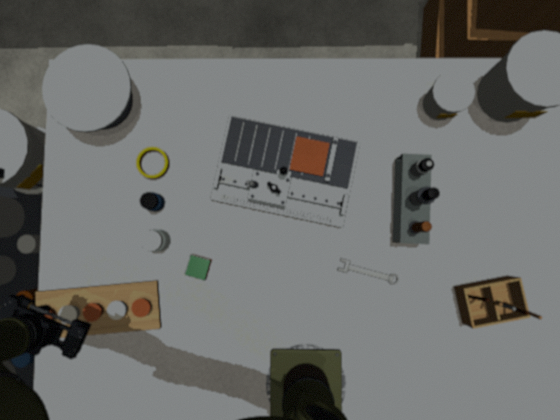

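View pics/wrist0.png

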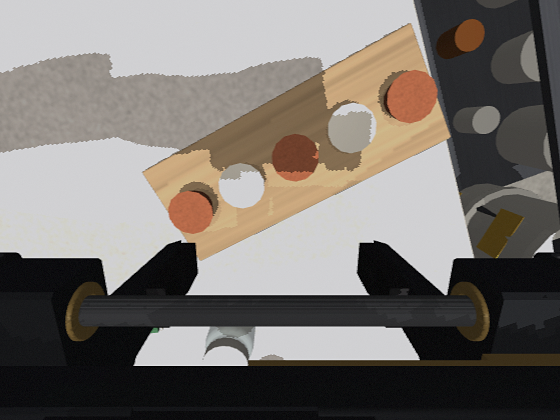

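```bash
cat > h.py <<'E'
from plant import r, viewer
import cv2, numpy as np
from scipy.spatial.transform import Rotation as R
def ray(P,uv):
    K=np.array(P["intrinsics"]);W=np.array(P["world_to_cam"]);u,v=uv
    d=np.linalg.inv(K)@[u,v,1]; d=np.array([d[0],-d[1],-d[2]])
    return -W[:3,:3].T@W[:3,3], W[:3,:3].T@d
def atz(P,uv,z):
    c,d=ray(P,uv); return c+d*(z-c[2])/d[2]
def proj(P,X):
    K=np.array(P["intrinsics"]);W=np.array(P["world_to_cam"])
    X=np.atleast_2d(X); c=X@W[:3,:3].T+W[:3,3]; c=c*[1,-1,-1]; q=c@K.T
    return q[:,:2]/q[:,2:]
def tri(obs):
    A=np.zeros((3,3));b=np.zeros(3)
    for P,uv in obs:
        c,d=ray(P,uv);d/=np.linalg.norm(d);M=np.eye(3)-np.outer(d,d);A+=M;b+=M@c
    return np.linalg.solve(A,b)
def pose():
    s=r.get_state();return np.array(s["tool_pos"]),R.from_quat(s["eef_rot"])
def snap(c,name,crop=None,f=1):
    P=viewer.camera_params(c);im=viewer.snapshot(c)
    o=im if crop is None else im[crop[1]:crop[3],crop[0]:crop[2]]
    if f!=1:o=cv2.resize(o,None,fx=f,fy=f,interpolation=cv2.INTER_CUBIC)
    cv2.imwrite(f"pics/{name}.png",o[:,:,::-1]);return P,im
E
python3 - <<'E'
from h import *
for c,cr,f in [("scene",(110,170,420,370),2.5),("top",(200,105,450,260),3)]:
    P,im=snap(c,c+"1",cr,f)
    for n in ["gun","oiler","nut_driver","rack","clamp_wing","nipple","carriage","bisque_tile"]:
        for d in viewer.outline_of(c,n)[:2]:
            if d["p"]<.2: continue
            ys,xs=np.nonzero(d["pixels"]); print(c,n,round(d["p"],2),d["bbox"],round(xs.mean(),1),round(ys.mean(),1))
            np.save(f"m_{c}_{n}.npy",d["pixels"]) 
E
```

```text
scene gun 0.84 [167.7, 245.7, 24.6, 63.2] 178.7 279.5
scene oiler 0.95 [198.3, 286.9, 23.1, 44.8] 211.4 309.2
scene oiler 0.66 [262.3, 139.4, 33.6, 24.9] 278.5 150.5
scene nut_driver 0.71 [262.7, 141.8, 34.5, 22.0] 278.1 150.6
scene nut_driver 0.7 [140.4, 242.7, 19.2, 45.9] 150.2 268.4
scene rack 0.92 [121.8, 270.9, 122.9, 107.9] 186.5 324.4
scene clamp_wing 0.75 [293.3, 195.2, 16.5, 11.2] 303.7 199.6
scene carriage 0.61 [277.1, 187.8, 61.1, 47.4] 308.4 209.0
scene bisque_tile 0.64 [348.9, 128.5, 22.6, 31.5] 359.4 144.9
scene bisque_tile 0.57 [285.9, 236.5, 59.8, 49.0] 316.7 259.4
top gun 0.83 [405.2, 185.9, 36.8, 21.9] 423.7 195.9
top oiler 0.75 [413.9, 154.2, 21.8, 23.0] 421.6 167.2
top oiler 0.25 [246.5, 185.8, 10.7, -0.2] 253.1 184.3
top nut_driver 0.52 [407.8, 224.0, 19.5, 9.6] 420.6 226.9
top rack 0.69 [411.0, 222.2, 19.2, 8.0] 419.8 226.5
top rack 0.63 [392.7, 152.6, 39.8, 93.4] 408.8 201.5
top clamp_wing 0.43 [268.9, 183.9, 13.1, 9.1] 273.8 188.2
top nipple 0.38 [247.5, 182.8, 11.0, 5.9] 252.7 184.1
top nipple 0.29 [244.3, 165.6, 44.8, 39.4] 269.7 186.8
top carriage 0.64 [244.7, 165.8, 43.2, 38.8] 269.7 186.6
top bisque_tile 0.9 [289.3, 137.2, 41.0, 39.6] 309.3 156.1
```

View pics/scene1.png

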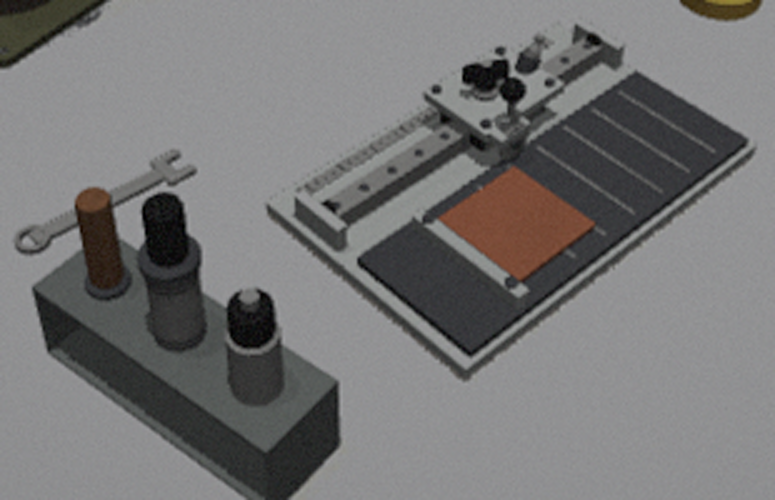

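View pics/top1.png

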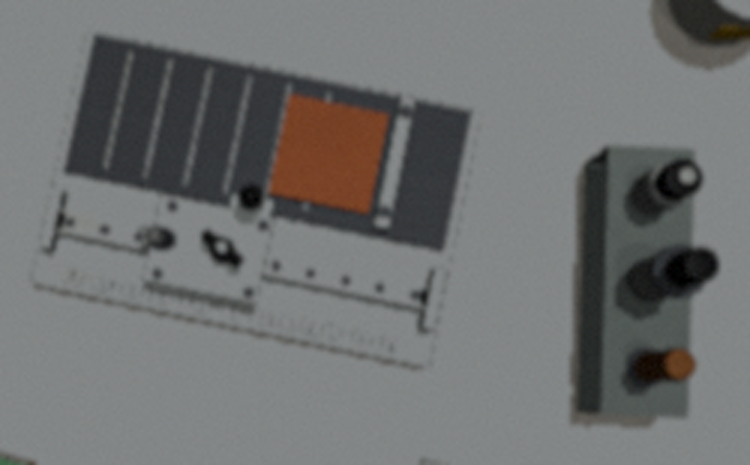

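```bash
python3 - <<'E'
from h import *
S=viewer.camera_params("scene");T=viewer.camera_params("top")
print("wing",tri([(S,(303.7,199.6)),(T,(273.8,188.2))]), atz(T,(273.8,188.2),.095))
print("nip top cam", atz(T,(252.7,184.1),.094))
print("gun", atz(T,(433,194.5),.082+.128))
E
```

```text
wing [0.56133429 0.09382298 0.08659373] [0.56018765 0.09345671 0.095     ]
nip top cam [0.57154878 0.1520046  0.094     ]
gun [ 0.53195062 -0.30081097  0.21      ]
```

```bash
cat >> h.py <<'E'
def rel(target, yawdeg_y):
    """tool-frame shift in cm and yaw to reach TCP target with tool y at world angle"""
    p,q=pose(); d=q.inv().apply(np.array(target)-p)*100
    y=q.apply([0,1,0]); cur=np.degrees(np.arctan2(y[1],y[0]))
    dy=(cur-yawdeg_y+180)%360-180
    print("shift cm",np.round(d,2),"yaw",round(dy,2),"cur yang",round(cur,2),"(+-180 alt)")
E
python3 - <<'E'
from h import *
P=viewer.camera_params("wrist");W=np.array(P["world_to_cam"])
c=-W[:3,:3].T@W[:3,3]; p,q=pose()
print("cam in tool",q.inv().apply(c-p),"look",q.inv().apply(-W[2,:3]), "up", q.inv().apply(W[1,:3]))
print(proj(P,[p, p+q.apply([0,0,-.005])]))
rel([0.56,0.094,0.25],-41)
# tile corners for rail dir from top mask
m=np.load("m_top_bisque_tile.npy"); print(cv2.minAreaRect(np.argwhere(m)[:,::-1].astype(np.float32)))
m=np.load("m_top_rack.npy"); print(cv2.minAreaRect(np.argwhere(m)[:,::-1].astype(np.float32)))
T=viewer.camera_params("top")
# base plate bottom edge in zoomed crop (35,285)-(430,365)
a=atz(T,(200+35/3,105+285/3),.01);b=atz(T,(200+430/3,105+365/3),.01);print(a,b,np.degrees(np.arctan2(*(a-b)[[1,0]])))
E
```

```text
cam in tool [ 0.07122775  0.00027793 -0.13069702] look [-2.77358896e-01  9.00899651e-04  9.60765961e-01] up [ 9.60766126e-01 -4.70793041e-04  2.77359385e-01]
[[276.14522047 271.31608432]
 [276.123676   276.42169797]]
shift cm [-48.47 -32.91   0.27] yaw 109.12 cur yang 68.12 (+-180 alt)
((309.2588195800781, 156.33531188964844), (33.841148376464844, 34.81733322143555), 12.52880859375)
((411.5, 199.0), (90.0, 37.0), 90.0)
[0.53455521 0.28104965 0.01      ] [ 0.45716854 -0.10928693  0.01      ] 78.78616638663003
```

```bash
python3 -m inch '[[0,[-12,-8,0],27],[0,[-24,-16,0],54],[0,[-36,-24,0],81],[0,[-48.5,-32.9,0.3],109],[0,[-48.5,-32.9,0.3],109],[0,[-48.5,-32.9,0.3],109],[0,[-48.5,-32.9,0.3],109],[0,[-48.5,-32.9,0.3],109],[0,[-48.5,-32.9,0.3],109],[0,[-48.5,-32.9,0.3],109],[0,[-48.5,-32.9,0.3],109],[0,[-48.5,-32.9,0.3],109],[0,[-48.5,-32.9,0.3],109],[0,[-48.5,-32.9,0.3],109],[0,[-48.5,-32.9,0.3],109],[0,[-48.5,-32.9,0.3],109],[0,[-48.5,-32.9,0.3],109],[0,[-48.5,-32.9,0.3],109]]'
python3 - <<'E'
from h import *
P,im=snap("wrist","w1")
print(np.round(r.get_state()["q"],2))
for n in ["clamp_wing","nipple","carriage"]:
    for d in viewer.outline_of("wrist",n)[:2]:
        ys,xs=np.nonzero(d["pixels"]); print(n,round(d["p"],2),d["bbox"],xs.mean(),ys.mean())
        if len(xs): print(cv2.minAreaRect(np.argwhere(d["pixels"])[:,::-1].astype(np.float32)))
print(proj(P,[[.5602,.0935,.102]]))
E
```

```text
clock: 2.85
tool_pos: [0.5601, 0.0947, 0.2498]
eef_rot: [0.909, 0.417, 0.0, -0.0]
contact_force: [-0.6, 0.4, 0.4]
opening: 0.999
[-0.42  0.63  0.29  1.76 -0.24  0.78 -0.72]
clamp_wing 0.64 [267.3, 170.7, 22.8, 43.6] 279.03285714285715 193.57142857142858
((279.0, 194.0), (46.0, 22.0), 90.0)
nipple 0.96 [235.9, 121.4, 29.6, 31.5] 250.15243902439025 138.8678861788618
((249.75001525878906, 137.75), (31.819805145263672, 19.798988342285156), 45.0)
carriage 0.84 [216.3, 110.3, 127.2, 121.7] 276.93943375940745 174.42587504479752
((278.8569641113281, 168.8238525390625), (116.63410186767578, 94.12097930908203), 57.82878112792969)
[[277.85949962 199.05805952]]
```

View pics/w1.png

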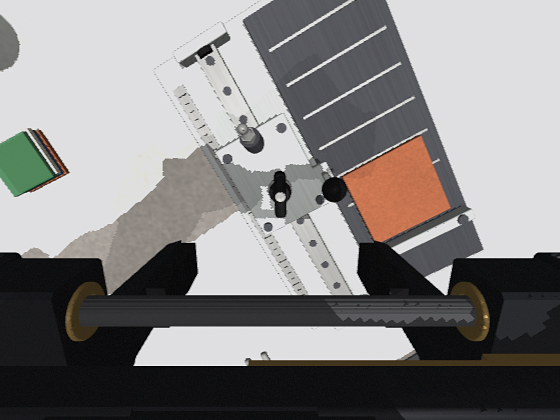

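```bash
python3 - <<'E'
from h import *
P,im=snap("wrist","w2",(220,110,350,240),4.6)
E
```

```text
(no output)
```

View pics/w2.png

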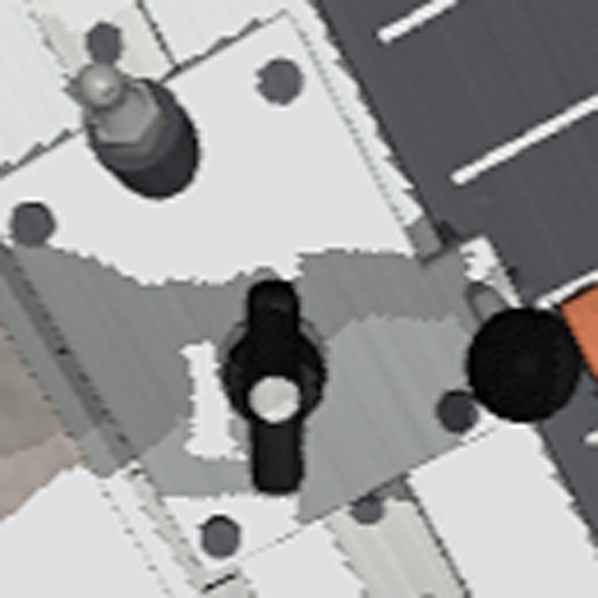

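```bash
python3 - <<'E'
from h import *
P=viewer.camera_params("wrist")
z=lambda u,v:(220+u/4.6,110+v/4.6)
a=atz(P,z(272,285),.097);b=atz(P,z(276,490),.102)
print(a,b,np.linalg.norm(a-b),(a+b)/2,np.degrees(np.arctan2(*(a-b)[[1,0]])))
wc=(a+b)/2
n=atz(P,z(100,85),.094);print("nipple",n,np.linalg.norm((n-wc)[:2]),np.degrees(np.arctan2(*(n-wc)[[1,0]])))
h=atz(P,z(524,364),.110);print("handle",h,np.linalg.norm((h-wc)[:2]),np.degrees(np.arctan2(*(h-wc)[[1,0]])))
ang=np.degrees(np.arctan2(*(a-b)[[1,0]]))
rel([wc[0],wc[1],.15],ang-90)
E
```

```text
[0.57833351 0.11172218 0.097     ] [0.55026232 0.0778088  0.102     ] 0.04430698307754095 [0.56429792 0.09476549 0.0995    ] 50.38436386762452
nipple [0.57825298 0.16581977 0.094     ] 0.07241169620794984 78.88853360415415
handle [0.60819374 0.06717153 0.11      ] 0.05184853469354227 -32.154444870405555
shift cm [0.31 0.26 9.97] yaw -1.24 cur yang -40.86 (+-180 alt)
```

```bash
python3 -m inch '[[0.3,[0.3,0.25,4.5],-1.2],[0.6,[0.3,0.25,8.5],-1.2],[0.62,[0.3,0.25,8.5],-1.2],[0.62,[0.3,0.25,8.5],-1.2],[0.62,[0.3,0.25,8.5],-1.2],[0.62,[0.3,0.25,8.5],-1.2]]' 20
python3 - <<'E'
from h import *
P,im=snap("wrist","w3",(180,150,380,300),4)
E
```

```text
clock: 3.7
tool_pos: [0.5655, 0.0947, 0.1667]
eef_rot: [0.905, 0.425, 0.002, 0.0]
contact_force: [0.1, -0.5, 0.4]
opening: 0.478
```

View pics/w3.png

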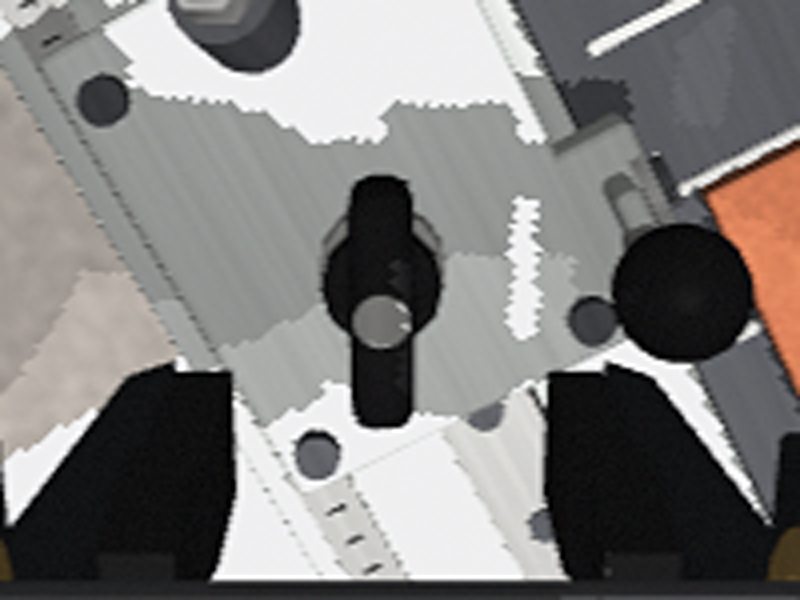

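```bash
python3 - <<'E'
from h import *
P=viewer.camera_params("wrist")
z=lambda u,v:(180+u/4,150+v/4)
a=atz(P,z(382,179),.092);b=atz(P,z(382.5,425),.102)
print(np.linalg.norm(a-b),(a+b)/2)
wc=(a+b)/2
for y in(352,412): pass
print("w",np.linalg.norm(atz(P,z(351,300),.102)-atz(P,z(413,300),.102)))
n=atz(P,z(391,371),.1667-.014)
p,q=pose(); print("finger mid in tool",q.inv().apply(n-p), "bar in tool",q.inv().apply(wc-p), r.get_state()["opening"])
ang=np.degrees(np.arctan2(*(a-b)[[1,0]]))
rel([wc[0],wc[1],.092-.005+.003],ang-90)
E
```

```text
0.044830954610807404 [0.5645202  0.09513216 0.097     ]
w 0.010956457546201004
finger mid in tool [0.00996827 0.00044926 0.01385982] bar in tool [-0.00044332 -0.00100347  0.06952875] 0.4351523663476407
shift cm [-0.05 -0.1   7.65] yaw -0.12 cur yang -39.68 (+-180 alt)
```

```bash
python3 -m inch '[[0.62,[-0.05,-0.12,0],0],[0.62,[-0.05,-0.12,3],0],[0.62,[-0.05,-0.12,5],0],[0.62,[-0.05,-0.12,5],0],[0.62,[-0.05,-0.12,5],0]]' 20
python3 - <<'E'
from h import *
P,im=snap("wrist","w4",(180,150,380,300),4)
p,q=pose();print(p)
E
```

```text
clock: 4.25
tool_pos: [0.5632, 0.095, 0.1152]
eef_rot: [0.905, 0.425, 0.0, 0.0]
contact_force: [0.8, 0.0, 0.2]
opening: 0.381
[0.56366366 0.09505074 0.11575793]
```

View pics/w4.png

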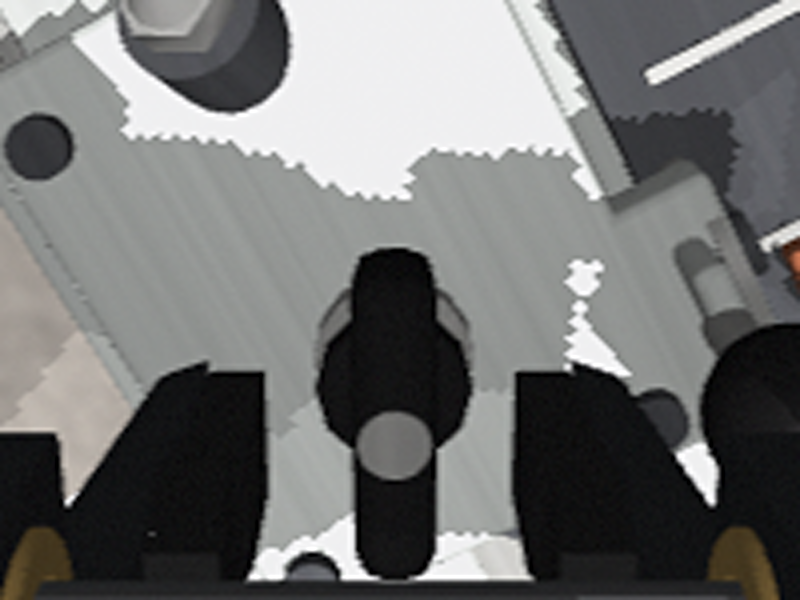

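```bash
python3 -m inch '[[0.62,[0,0.08,0],0],[0.62,[0,0.08,1.2],0],[0.62,[0,0.08,1.2],0],[0.62,[0,0.08,1.2],0]]' 20
python3 - <<'E'
from h import *
P,im=snap("wrist","w5",(180,150,380,300),4)
p,q=pose();print(p)
E
```

```text
clock: 4.7
tool_pos: [0.5633, 0.0945, 0.1024]
eef_rot: [0.905, 0.425, -0.0, -0.0]
contact_force: [-0.2, 0.5, 0.4]
opening: 0.382
[0.56347475 0.09451299 0.10258022]
```

View pics/w5.png

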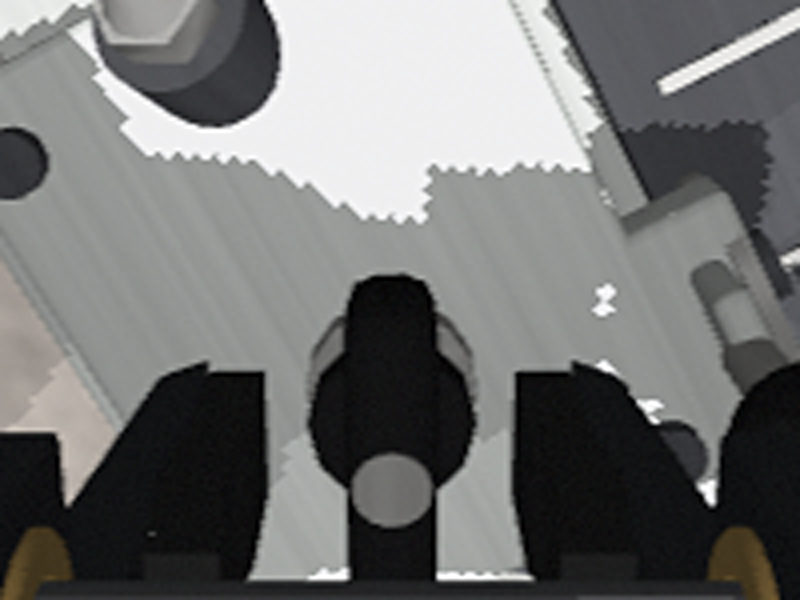

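```bash
python3 -m inch '[[0.62,[0.1,0.02,0.6],0],[0.62,[0.1,0.02,1.2],0],[0.62,[0.1,0.02,1.2],0],[0.72,[0.1,0.02,1.2],0],[0.8,[0.1,0.02,1.2],0],[0.9,[0.1,0.02,1.2],0],[1,[0.1,0.02,1.2],0],[1,[0.1,0.02,1.2],0],[1,[0.1,0.02,1.2],0]]' 30
python3 - <<'E'
from h import *
P,im=snap("wrist","w6",(180,150,380,300),4)
p,q=pose();print(p)
E
```

```text
clock: 5.65
tool_pos: [0.5643, 0.0952, 0.0906]
eef_rot: [0.905, 0.425, -0.0, -0.0]
contact_force: [0.5, 0.3, -3.1]
opening: 0.257
[0.56430196 0.09515528 0.0906449 ]
```

View pics/w6.png

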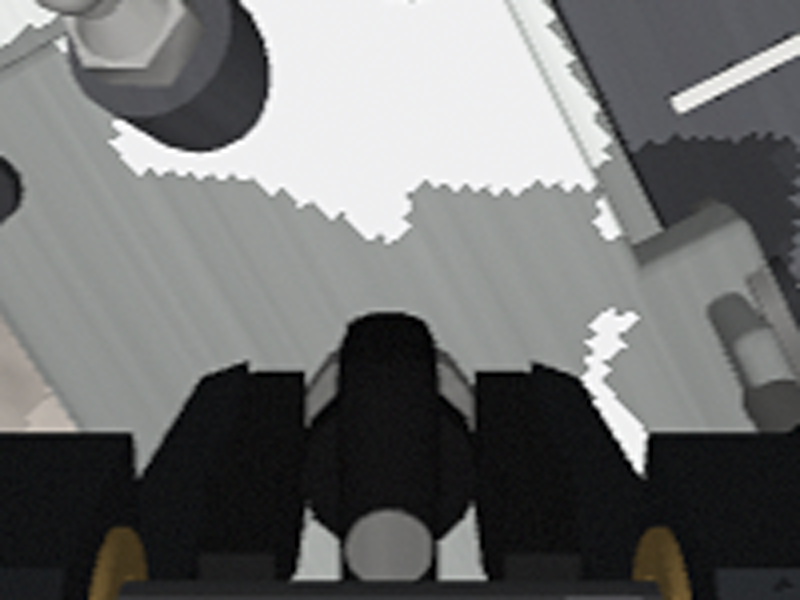

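```bash
python3 -m inch '[[0.68,[0,0,0],0],[0.68,[0,0,0],0],[0.68,[0,0,-0.4],0],[0.68,[0,0,-0.8],0],[0.68,[0,0,-0.8],0],[1,[0,0,-0.8],0],[1,[0,0,-0.8],0],[1,[0,0,-0.8],0],[1,[0,0,-0.8],0],[1,[0,0,-0.8],0],[1,[0,0,-0.8],0]]' 30
python3 - <<'E'
from h import *
P,im=snap("wrist","w7",(180,150,380,300),4)
p,q=pose();print(p)
E
```

```text
clock: 6.8
tool_pos: [0.5647, 0.0955, 0.1004]
eef_rot: [0.905, 0.425, 0.001, -0.0]
contact_force: [-3.4, 1.2, 14.8]
opening: 0.131
[0.56466583 0.09554956 0.10034481]
```

View pics/w7.png

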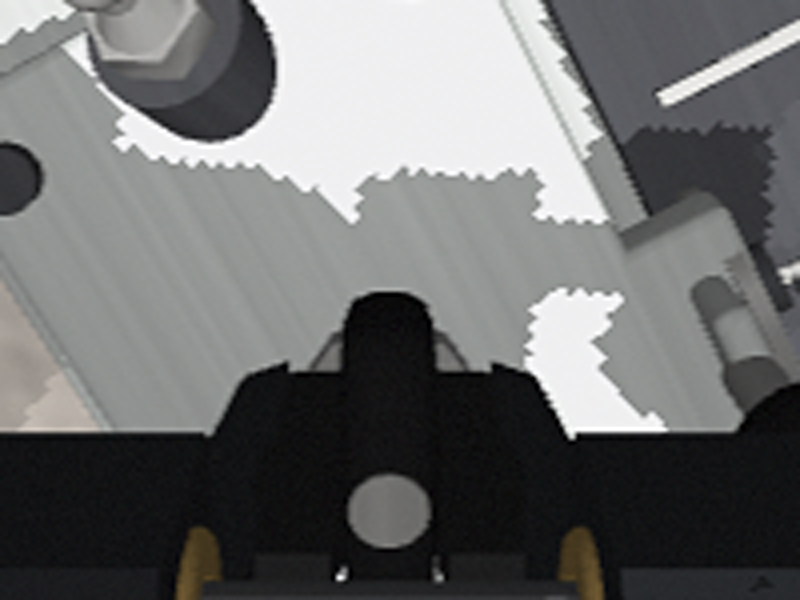

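```bash
python3 -m inch '[[1,[0,0,-0.2],0],[1,[0,0,-0.2],0],[1,[0,0,-0.2],8],[1,[0,0,-0.2],16],[1,[0,0,-0.2],24],[1,[0,0,-0.2],32],[1,[0,0,-0.2],40],[1,[0,0,-0.2],45],[1,[0,0,-0.2],45],[1,[0,0,-0.2],45]]' 30
python3 -c "
from plant import r;s=r.get_state();print(s['moment'],s['contact_force'],s['q'])"
```

```text
clock: 7.85
tool_pos: [0.5655, 0.0938, 0.1006]
eef_rot: [0.999, 0.047, 0.001, 0.001]
contact_force: [4.5, -3.0, -6.3]
opening: 0.14
[-0.76623057 -0.7813967  -0.12191927] [ 4.47323709 -3.04446992 -6.32771048] [-0.4602715   0.88312389  0.37874745  1.85927906 -0.61262238  0.51502226
 -1.14149739]
```

```bash
python3 -m inch '[[1,[0,0,0],5],[1,[0,0,0],10],[1,[0,0,0],15],[1,[0,0,0],15],[1,[0,0,0],15]]' 40
python3 -c "
from plant import r;s=r.get_state();print(s['moment'],s['contact_force'],s['q'])"
python3 -m inch '[[1,[0,0,0],4],[1,[0,0,0],8],[1,[0,0,0],8],[1,[0,0,0],8]]' 40
python3 - <<'E'
from h import *
s=r.get_state();print(s['moment'],s['contact_force'],s['q'])
P,im=snap("wrist","w8",(180,150,380,300),4)
E
```

```text
clock: 8.35
tool_pos: [0.5654, 0.0932, 0.1005]
eef_rot: [0.997, -0.083, 0.001, 0.001]
contact_force: [4.0, -5.1, -5.1]
opening: 0.132
[-1.01323998 -0.6706827   0.35404758] [ 3.96027145 -5.09077416 -5.1426246 ] [-0.49580214  0.89772405  0.44616989  1.86141882 -0.70285445  0.54323099
 -1.31635182]
clock: 8.75
tool_pos: [0.5651, 0.0933, 0.1006]
eef_rot: [0.989, -0.151, 0.001, 0.002]
contact_force: [2.5, -5.3, -4.3]
opening: 0.149
[-1.15433016 -0.57940065  1.03152737] [ 2.50129307 -5.32054554 -4.27756302] [-0.5149144   0.90631584  0.48219694  1.86258086 -0.74782481  0.56074331
 -1.41145455]
```

View pics/w8.png

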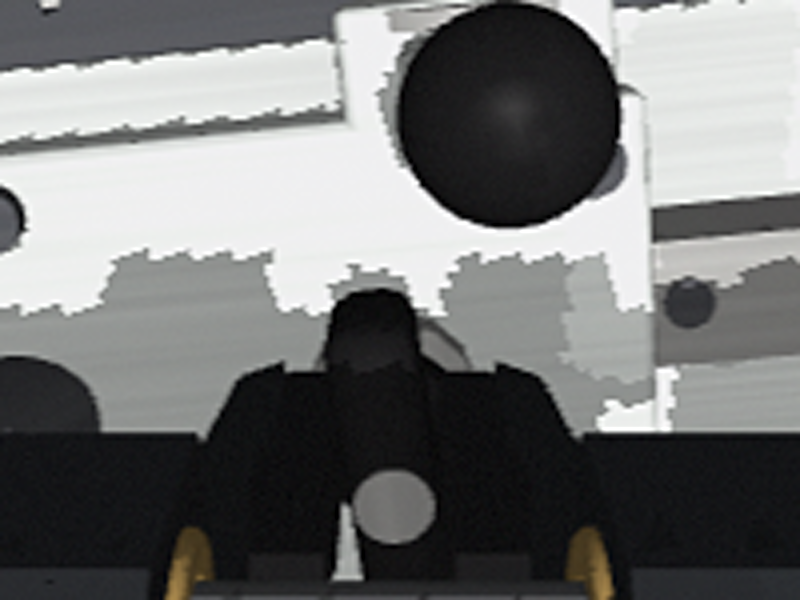

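```bash
python3 -m inch '[[0.68,[0,0,0],0],[0.66,[0,0,0],0],[0.66,[0,0,0],0],[0.66,[0,0,-2],0],[0.66,[0,0,-6],0],[0.5,[0,0,-11],0],[0.5,[0,0,-15],0],[0.5,[0,0,-15],0],[0.5,[0,0,-15],0]]' 30
python3 - <<'E'
from h import *
s=r.get_state();print(s['moment'],s['contact_force'])
P,im=snap("wrist","w9",(130,80,430,290),2.6)
E
```

```text
clock: 9.7
tool_pos: [0.5642, 0.0959, 0.2513]
eef_rot: [0.988, -0.153, 0.0, -0.001]
contact_force: [-0.5, 0.1, -0.2]
opening: 0.507
[0.0064192  0.17515567 0.03004995] [-0.5207569   0.05004814 -0.23601954]
```

View pics/w9.png

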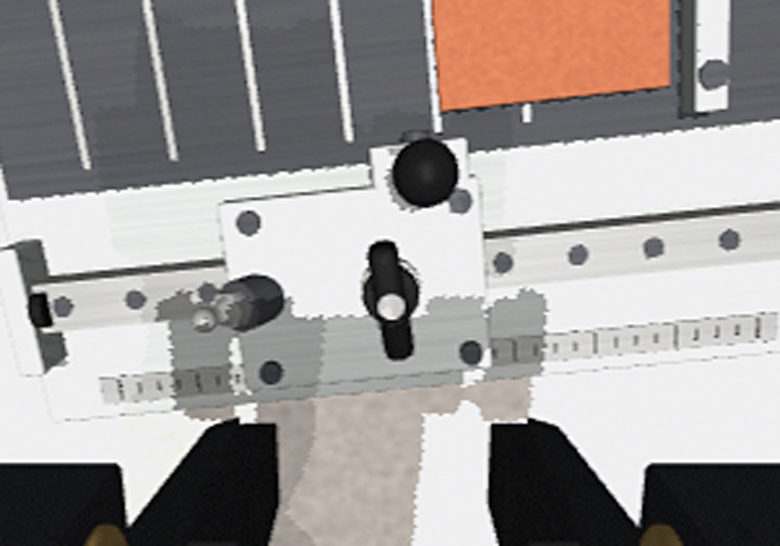

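```bash
python3 - <<'E'
from h import *
P=viewer.camera_params("wrist")
z=lambda u,v:(130+u/2.6,80+v/2.6)
a=atz(P,z(383,244),.092);b=atz(P,z(399,356),.102); wc=(a+b)/2
print(np.linalg.norm(a-b),wc,np.degrees(np.arctan2(*(a-b)[[1,0]])))
n=atz(P,z(203,319),.094);print("nipple",n,np.linalg.norm((n-wc)[:2]),np.degrees(np.arctan2(*(n-wc)[[1,0]])))
p=lambda u,v:atz(P,z(u,v),.066)
A,B,C=p(221,204),p(490,468-90),p(262,397)
print([p(*t) for t in [(221,204),(248,222),(271,372),(471,352)]])
f=p(248,222);g=p(271,372);h=p(471,352);print("screw rect", np.linalg.norm(f-g),np.linalg.norm(g-h),np.degrees(np.arctan2(*(g-h)[[1,0]])), (f+h)/2)
# earlier: nip at .57825,.16582 wing .5645,.0951
rel([0.532,-.30,.30],-90)
E
```

```text
0.0434014113554779 [0.56331016 0.09299361 0.097     ] -9.162449864613642
nipple [0.57752405 0.16551186 0.094     ] 0.07389811838175141 78.91036780153368
[array([0.61574518, 0.14947352, 0.066     ]), array([0.60544971, 0.14147514, 0.066     ]), array([0.54074741, 0.15480102, 0.066     ]), array([0.52321139, 0.06884205, 0.066     ])]
screw rect 0.06606032362002037 0.08772945372725344 78.46961794038658 [0.56433055 0.10515859 0.066     ]
shift cm [ 8.97 38.69 -5.03] yaw -17.61 cur yang -107.61 (+-180 alt)
```

```bash
python3 -m inch '[[0.4,[1,5,-3],-5],[0.4,[2,10,-6],-10],[0.4,[4,17,-8],-17.6],[0.4,[6,25,-8],-17.6],[0.4,[8,33,-8],-17.6],[0.4,[9,38.7,-8],-17.6],[0.4,[9,38.7,-8],-17.6],[0.4,[9,38.7,-8],-17.6],[0.4,[9,38.7,-8],-17.6],[0.4,[9,38.7,-8],-17.6],[0.4,[9,38.7,-8],-17.6],[0.4,[9,38.7,-8],-17.6],[0.4,[9,38.7,-8],-17.6],[0.4,[9,38.7,-8],-17.6]]' 30
python3 - <<'E'
from h import *
P,im=snap("wrist","w10")
p,q=pose();print(p,r.get_state()['q'])
for n in ["gun","oiler","nut_driver","rack"]:
    for d in viewer.outline_of("wrist",n)[:2]:
        if d["p"]>.3:
            ys,xs=np.nonzero(d["pixels"]); print(n,round(d["p"],2),d["bbox"],xs.mean(),ys.mean())
E
```

```text
clock: 11.15
tool_pos: [0.5333, -0.2993, 0.3306]
eef_rot: [1.0, 0.001, 0.0, -0.0]
contact_force: [-0.3, 0.3, 0.4]
opening: 0.598
[ 0.53308205 -0.29970594  0.33069707] [ 0.1201841   0.65053894  0.59265021  1.5289465  -0.39348815  1.08340311
 -0.76604486]
gun 0.9 [256.4, 162.9, 43.7, 56.8] 277.2479797979798 190.61818181818182
oiler 0.94 [259.2, 92.6, 42.8, 38.5] 280.6509900990099 110.4397689768977
nut_driver 0.89 [260.9, 220.4, 25.9, 56.2] 274.2919708029197 248.15571776155718
rack 0.58 [246.8, 73.9, 72.8, 190.5] 277.74678224323617 157.0505647491463
rack 0.49 [262.3, 218.9, 26.6, 57.6] 274.1495016611296 248.078073089701
```

View pics/w10.png

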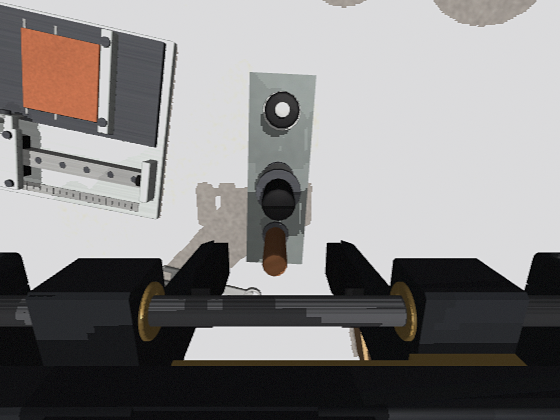

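```bash
python3 -m inch '[[0.4,[0,0,0],-90],[0.4,[0,0,0],-90],[0.4,[0,0,0],-90],[0.4,[0,0,0],-90],[0.4,[0,0,0],-90],[0.4,[0,0,0],-90],[0.4,[0,0,0],-90],[0.4,[0,0,0],-90],[0.4,[0,0,0],-90],[0.4,[0,0,0],-90],[0.4,[0,0,0],-90],[0.4,[0,0,0],-90],[0.4,[0,0,0],-90]]' 30
python3 - <<'E'
from h import *
P,im=snap("wrist","w11",(130,130,430,330),2.6)
p,q=pose();print(p,r.get_state()['q'])
for n in ["gun"]:
    for d in viewer.outline_of("wrist",n)[:2]:
        if d["p"]>.3:
            ys,xs=np.nonzero(d["pixels"]); print(n,round(d["p"],2),d["bbox"],xs.mean(),ys.mean())
E
```

```text
clock: 12.7
tool_pos: [0.5325, -0.3011, 0.3307]
eef_rot: [0.708, 0.706, 0.0, 0.0]
contact_force: [-0.6, -0.3, 0.1]
opening: 0.599
[ 0.53254811 -0.30100952  0.33067649] [ 0.36296909  0.59082515  0.13546197  1.51512802 -0.08716135  1.04160766
  0.51665317]
```

View pics/w11.png

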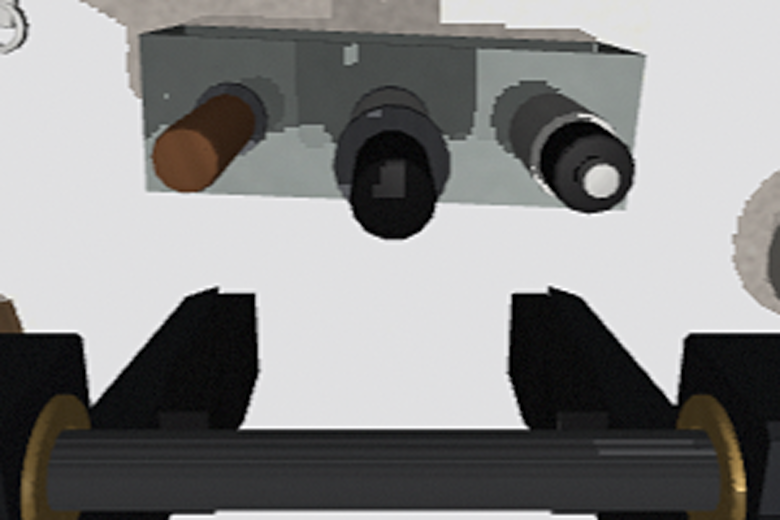

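```bash
python3 - <<'E'
from h import *
P=viewer.camera_params("wrist")
z=lambda u,v:(130+u/2.6,130+v/2.6)
t=atz(P,z(395,196),.220);print("top",t, np.linalg.norm(atz(P,z(352,196),.22)-atz(P,z(438,196),.22)))
# flange widest centre  (335..449), z=.166 ; 
f=atz(P,z(392,163),.168);print("flange",f,np.linalg.norm(atz(P,z(335,163),.168)-atz(P,z(449,163),.168)))
e=[atz(P,z(*c),.082) for c in [(141,34),(645,55),(628,210),(148,191)]];print(np.round(e,4))
rel([t[0],t[1],.22],0)
E
```

```text
top [ 0.53717933 -0.29788396  0.22      ] 0.028348824430576024
flange [ 0.53684113 -0.29907707  0.168     ] 0.04511180129764891
[[ 0.4153 -0.2546  0.082 ]
 [ 0.6623 -0.2652  0.082 ]
 [ 0.6609 -0.3449  0.082 ]
 [ 0.4118 -0.3341  0.082 ]]
shift cm [ 0.31  0.46 11.07] yaw -0.15 cur yang -0.15 (+-180 alt)
```

```bash
python3 -m inch '[[0.4,[0.27,0.46,2],0],[0.4,[0.27,0.46,6],0],[0.4,[0.27,0.46,9],0],[0.4,[0.27,0.46,9],0],[0.4,[0.27,0.46,9],0]]' 25
python3 - <<'E'
from h import *
P,im=snap("wrist","w12",(130,130,430,330),2.6)
print(pose()[0])
E
```

```text
clock: 13.3
tool_pos: [0.5375, -0.2984, 0.2411]
eef_rot: [0.708, 0.706, -0.0, 0.0]
contact_force: [0.4, -0.6, -0.4]
opening: 0.601
[ 0.53811458 -0.29879106  0.2421212 ]
```

View pics/w12.png

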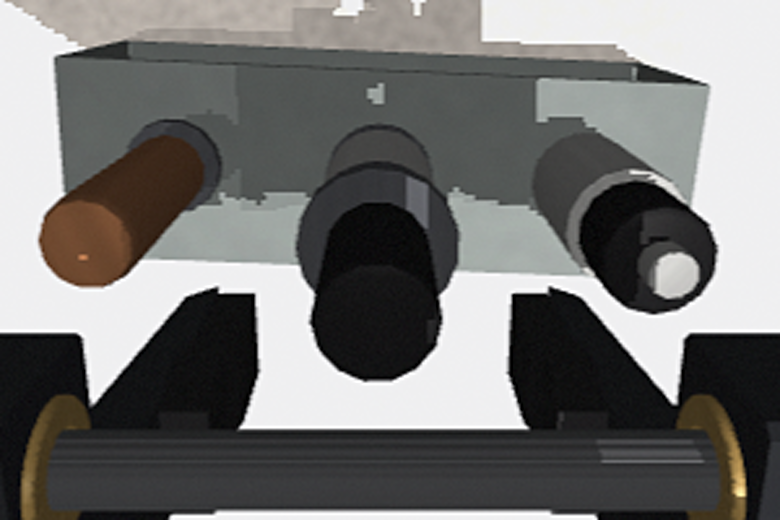

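```bash
python3 -m inch '[[0.4,[0,-0.15,1.5],0],[0.4,[0,-0.15,3.5],0],[0.4,[0,-0.15,5.2],0],[0.4,[0,-0.15,5.2],0],[0.6,[0,-0.15,5.2],0],[0.8,[0,-0.15,5.2],0],[0.8,[0,-0.15,5.2],0],[0.8,[0,-0.15,5.2],0],[0.8,[0,-0.15,5.2],0]]' 25
python3 - <<'E'
from h import *
P,im=snap("wrist","w13",(130,130,430,330),2.6)
print(pose()[0])
E
```

```text
clock: 14.25
tool_pos: [0.5361, -0.2987, 0.19]
eef_rot: [0.708, 0.707, 0.0, 0.001]
contact_force: [-1.1, -0.0, 5.6]
opening: 0.333
[ 0.53610092 -0.29867963  0.18994611]
```

View pics/w13.png

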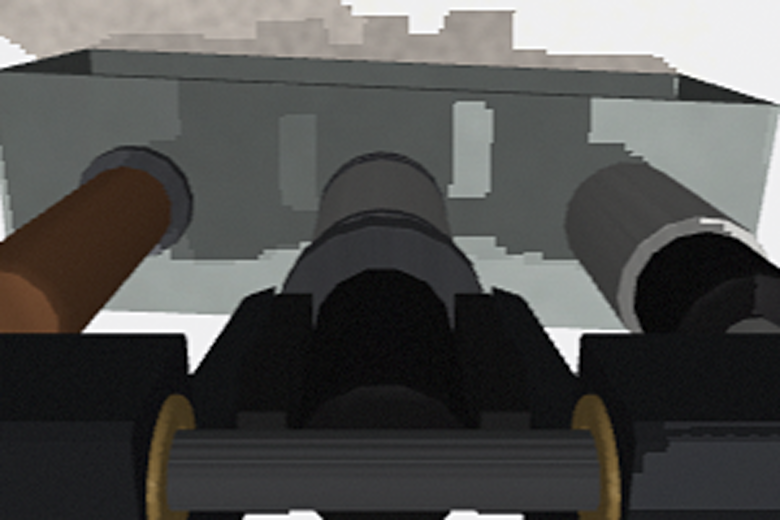

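```bash
python3 -m inch '[[0.9,[0,0,-0.5],0],[0.9,[0,0,-1.5],0],[0.9,[0,0,-2.5],0],[0.9,[0,0,-3.5],0],[0.9,[0,0,-4.5],0],[0.9,[0,0,-5.2],0],[0.9,[0,0,-5.2],0],[0.9,[0,0,-5.2],0]]' 25
python3 - <<'E'
from h import *
P,im=snap("scene","s2",(90,200,290,350),4)
S=P
p,q=pose();print(p,r.get_state()['contact_force'])
g=p+[0,0,.005-.112]
print((proj(S,[g,g-[0,0,.06],g+[0,0,.138],g+[0,0,.088]])-[90,200])*4)
E
```

```text
clock: 15.1
tool_pos: [0.5356, -0.2981, 0.2407]
eef_rot: [0.708, 0.707, 0.0, -0.0]
contact_force: [-0.5, 0.5, -5.4]
opening: 0.333
[ 0.53543665 -0.29797456  0.24032461] [-0.51418342 -0.18913531 -5.65086748]
[[360.41570336 334.92983021]
 [372.17823543 417.76201265]
 [329.61949141 118.06177568]
 [341.44038731 201.30495832]]
```

View pics/s2.png

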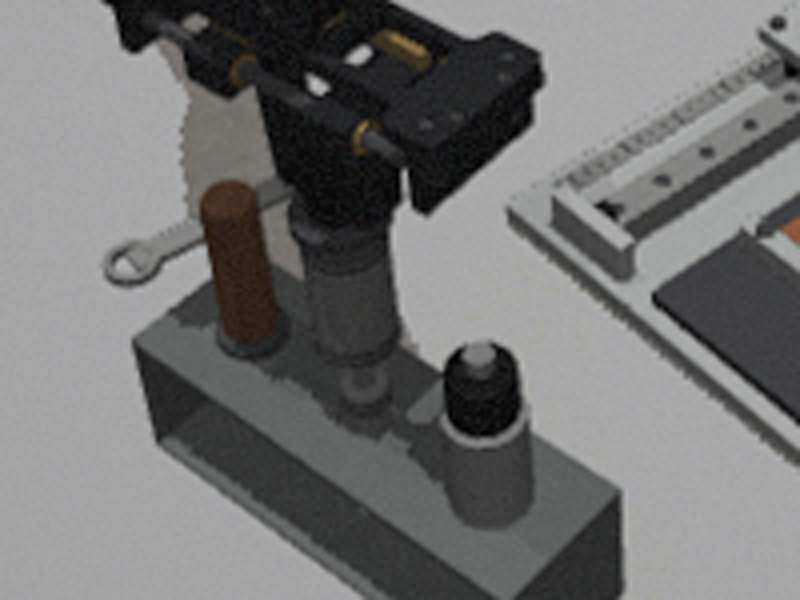

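```bash
python3 -m inch '[[0.9,[0.8,0,0],0],[0.9,[1.6,0,0],0],[0.9,[2.3,0,0],0],[0.9,[3,0,0.1],0],[0.9,[3.7,0,0.2],0],[0.9,[4.4,0,0.25],0],[0.9,[4.4,0,0.25],0]]' 20
python3 - <<'E'
from h import *
P,im=snap("scene","s3",(90,200,290,350),4)
p,q=pose();print(p,r.get_state()['contact_force'])
E
```

```text
clock: 15.85
tool_pos: [0.536, -0.2524, 0.2379]
eef_rot: [0.707, 0.707, 0.0, -0.001]
contact_force: [-0.1, -0.6, -4.8]
opening: 0.333
[ 0.53591934 -0.25309627  0.2380633 ] [-0.4401661  -0.83369852 -5.88393549]
```

View pics/s3.png

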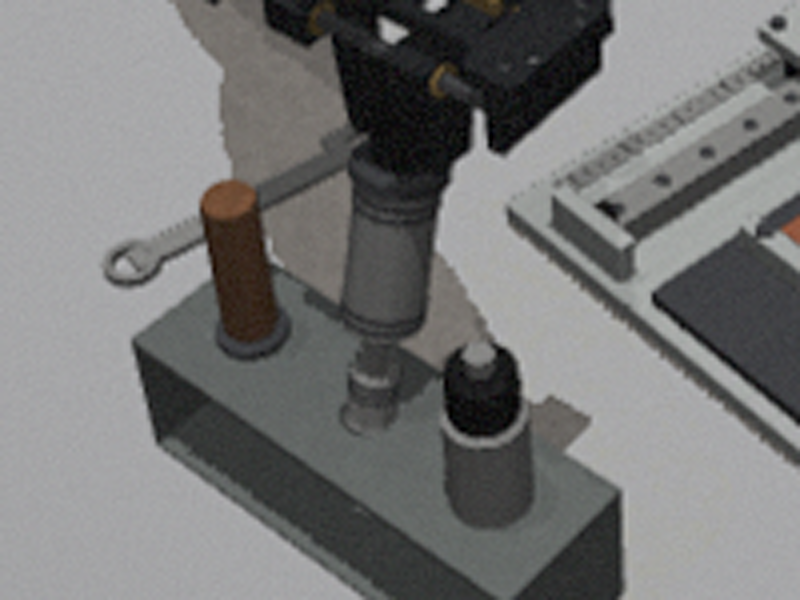

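```bash
python3 -m inch '[[0.9,[0.7,0,0.15],0],[0.9,[1.4,0,0.35],0],[0.9,[2.1,0,0.6],0],[0.9,[2.8,0,0.85],0],[0.9,[3.5,0,1.1],0],[0.9,[4.1,0,1.4],0],[0.9,[4.1,0,1.4],0]]' 20
python3 - <<'E'
from h import *
P,im=snap("scene","s4",(90,200,290,350),4)
p,q=pose();print(p,r.get_state()['contact_force'])
E
```

```text
clock: 16.6
tool_pos: [0.5358, -0.2117, 0.2236]
eef_rot: [0.707, 0.707, 0.0, -0.001]
contact_force: [-0.1, -1.7, -4.0]
opening: 0.336
[ 0.53582771 -0.2124646   0.22395048] [-0.52103767 -0.87978657 -3.35633275]
```

View pics/s4.png

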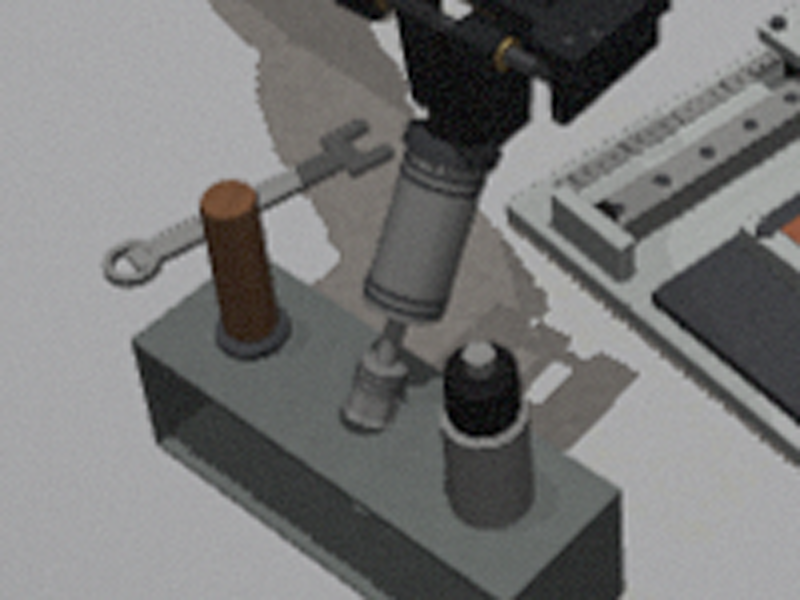

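```bash
python3 -m inch '[[0.9,[0,0,0],0],[0.9,[0.5,0,-0.9],0],[0.9,[1,0,-1.7],0],[0.9,[2,0,-3.5],0],[0.9,[3,0,-6],0],[0.9,[3,0,-10],0],[0.9,[3,0,-10],0],[0.9,[3,0,-10],0],[0.9,[3,0,-10],0]]' 40
python3 - <<'E'
from h import *
P,im=snap("scene","s5",(120,120,320,270),4)
p,q=pose();print(p,r.get_state()['contact_force'])
for d in viewer.outline_of("scene","gun")[:1]: print(d["p"],d["bbox"]);np.save("m_s.npy",d["pixels"])
P,im=snap("wrist","w14")
for d in viewer.outline_of("wrist","gun")[:1]: print(d["p"],d["bbox"]);np.save("m_w.npy",d["pixels"])
E
```

```text
clock: 17.55
tool_pos: [0.5346, -0.1824, 0.3227]
eef_rot: [0.708, 0.707, -0.001, -0.002]
contact_force: [-0.1, -0.2, -5.6]
opening: 0.331
[ 0.53455399 -0.18255973  0.32243811] [ 0.33162886 -0.31602146 -5.55668246]
0.65 [186.1, 160.3, 37.5, 102.3]
0.71 [242.3, 232.2, 71.8, 61.6]
```

View pics/s5.png

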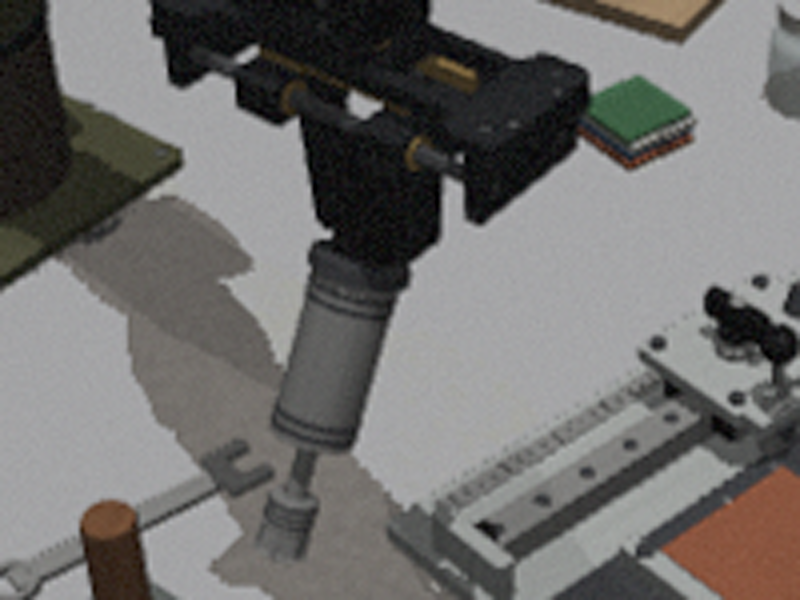

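View pics/w14.png

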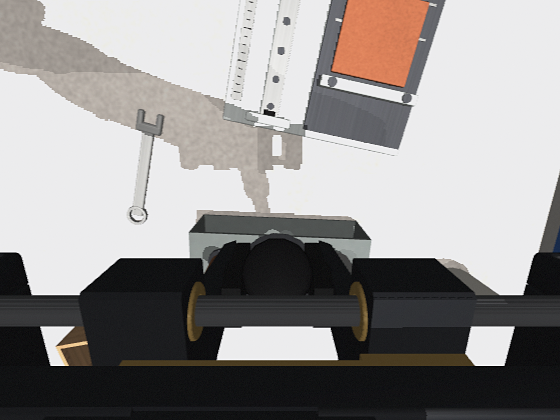

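```bash
python3 - <<'E'
from h import *
S=viewer.camera_params("scene")
p,q=pose(); g=p+q.apply([0,0,-.005]); n=q.apply([0,1,0])
def pl(u,v):
    c,d=ray(S,(120+u/4,120+v/4)); t=np.dot(g-c,n)/np.dot(d,n); return q.inv().apply(c+d*t-g)
for nm,uv in dict(mouth=(282,551),barrelbot=(313,435),groove=(350,290),flangebot=(352,283)).items():
    print(nm,np.round(pl(*uv)*1000,1))
a=pl(282,551);b=pl(313,435)
for v,nm in((a,"mouth"),(b,"bb")): print(nm,np.degrees(np.arctan2(-v[0],v[2])),np.hypot(v[0],v[2]))
m=np.load("m_s.npy");ys,xs=np.nonzero(m)
print((xs.min()-120)*4,(xs.max()-120)*4,(ys.min()-120)*4,(ys.max()-120)*4)
# overlay model at tilt
im=cv2.imread("pics/s5.png")
for th,col in((25,(0,255,0)),(30,(0,0,255))):
    u=q.apply([np.sin(np.radians(th)),0,-np.cos(np.radians(th))])
    o=g-u*.112
    e1=q.apply([0,1,0]);e2=np.cross(u,e1)
    for zz,rad in((-.06,.012),(0,.02),(.08,.0235)):
        pts=[o+u*zz+rad*(np.cos(t)*e1+np.sin(t)*e2) for t in np.linspace(0,6.28,40)]
        cv2.polylines(im,[((proj(S,pts)-120)*4).astype(int)],True,col,1)
cv2.imwrite("pics/o5.png",im)
E
```

```text
mouth [-80.4  -0.  154.7]
barrelbot [-52.9  -0.  101.7]
groove [-21.   -0.   37.2]
flangebot [-19.3  -0.   34.3]
mouth 27.45357626076549 0.17434001732774868
bb 27.471290464326373 0.11467818011046658
256 408 164 560
```

View pics/o5.png

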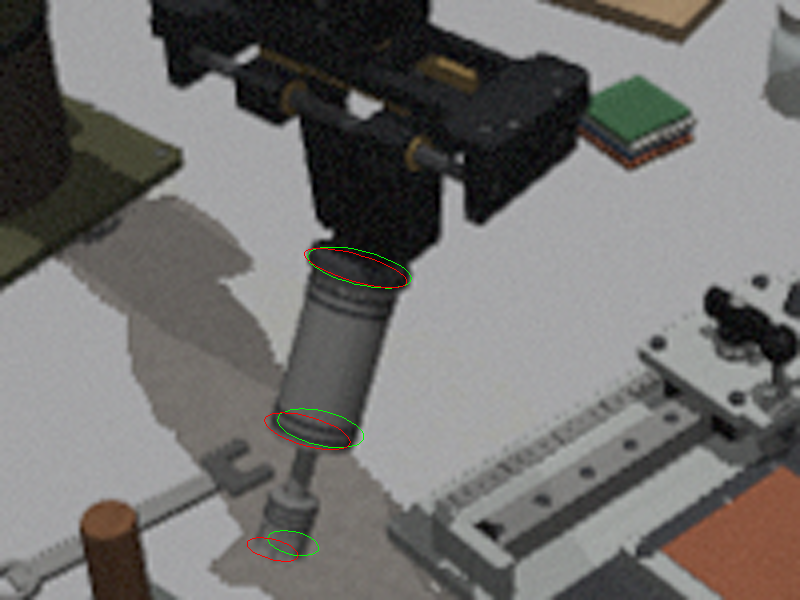

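```bash
python3 - <<'E'
from h import *
rel([.568,.117,.31],-11.2)
E
```

```text
shift cm [30.01  3.24  1.31] yaw 11.11 cur yang -0.09 (+-180 alt)
```

```bash
python3 -m inch '[[0.9,[2,0.2,0],2],[0.9,[5,0.5,0],4],[0.9,[9,1,0],6],[0.9,[13,1.5,0],8],[0.9,[17,2,0],11],[0.9,[21,2.4,0],11],[0.9,[25,2.8,0.5],11],[0.9,[28,3.1,1],11],[0.9,[30,3.2,1.3],11],[0.9,[30,3.2,1.3],11],[0.9,[30,3.2,1.3],11],[0.9,[30,3.2,1.3],11]]' 40
python3 - <<'E'
from h import *
print(pose()[0],r.get_state()['contact_force'])
P,im=snap("wrist","w15",(170,60,370,260),3)
for d in viewer.outline_of("wrist","nipple")[:1]: print(d["p"],d["bbox"])
P,im=snap("scene","s6",(240,100,400,240),4)
E
```

```text
clock: 18.95
tool_pos: [0.5683, 0.1149, 0.3111]
eef_rot: [0.773, 0.635, -0.001, 0.0]
contact_force: [0.3, -0.1, -5.4]
opening: 0.33
[0.56834746 0.11486875 0.31109577] [ 0.33629517 -0.12356975 -5.39029601]
0.61 [266.9, 134.1, 20.7, 24.2]
```

View pics/w15.png

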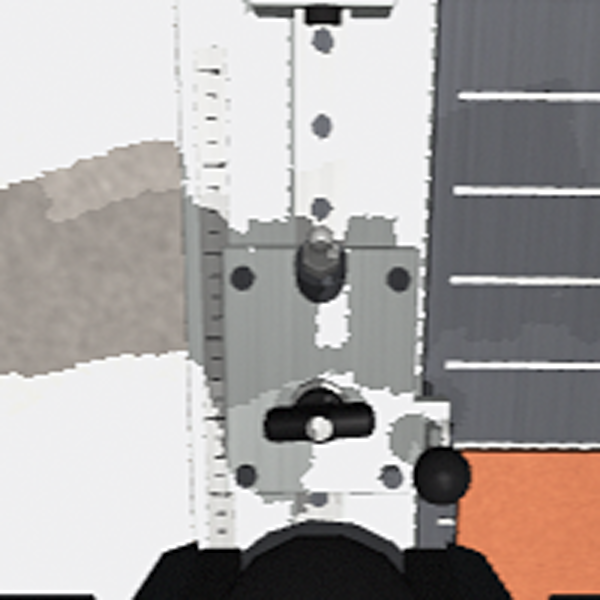

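View pics/s6.png

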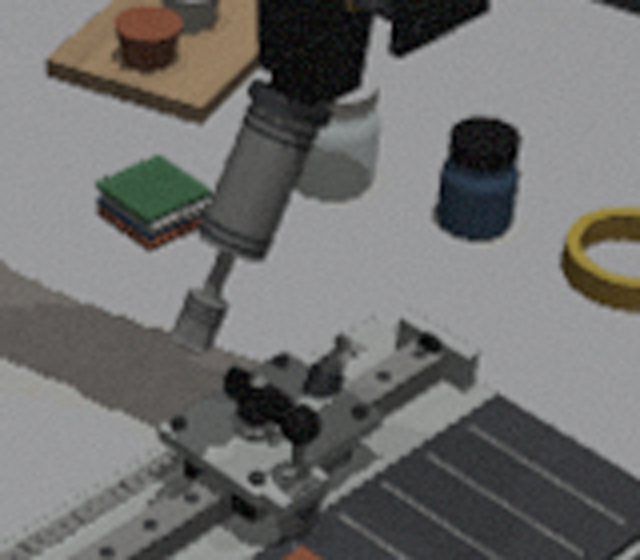

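```bash
cat >> h.py <<'E'
def plan(N,th,off,L=.165,lean=30):
    p,q=pose(); 
    d=np.array([np.cos(np.radians(78.8)),np.sin(np.radians(78.8)),0])
    a=np.sin(np.radians(lean))*d+[0,0,np.cos(np.radians(lean))]
    u=np.sin(np.radians(th))*d+[0,0,np.cos(np.radians(th))]
    return N+a*off+u*L-np.array([0,0,.005])
E
python3 - <<'E'
from h import *
P=viewer.camera_params("wrist");S=viewer.camera_params("scene");T=viewer.camera_params("top")
N=atz(P,(170+320/3,60+235/3),.094);print("N",N)
w=atz(P,(170+320/3,60+421/3),.097);print("wing",w,(N-w)[:2],np.linalg.norm((N-w)[:2]),np.degrees(np.arctan2(*(N-w)[[1,0]])))
print("scene at z",atz(S,(240+347/4,100+342/4),.094), "top",atz(T,(252,184),.094))
p,q=pose(); g=p+q.apply([0,0,-.005]); n=q.apply([0,1,0])
def pl(u,v):
    c,d=ray(S,(240+u/4,100+v/4)); t=np.dot(g-c,n)/np.dot(d,n); return q.inv().apply(c+d*t-g)
a=pl(194,340);b=pl(234,240)
for v in(a,b): print(np.degrees(np.arctan2(-v[0],v[2])),np.hypot(v[0],v[2]))
print(np.degrees(np.arctan2((b-a)[0],-(b-a)[2])))
N=np.array([.578,.166,.094])
for off in(.04,.0125): rel(plan(N,27.4,off),-11.2)
E
```

```text
N [0.57877505 0.16788527 0.094     ]
wing [0.56451097 0.09571242 0.097     ] [0.01426408 0.07217286] 0.07356891569031175 78.8202701363196
scene at z [0.58229017 0.16400903 0.094     ] top [0.57182198 0.15394843 0.094     ]
27.28557211198609 0.17318663677364823
27.18087934111423 0.11220570922897138
27.478206763462456
shift cm [14.75 -0.05  4.12] yaw 0.0 cur yang -11.2 (+-180 alt)
shift cm [13.38 -0.05  6.5 ] yaw 0.0 cur yang -11.2 (+-180 alt)
```

```bash
python3 -m inch '[[0.9,[3,0,0],0],[0.9,[6,0,0.5],0],[0.9,[10,0,1.5],0],[0.9,[13,0,2.5],0],[0.9,[14.9,0,4.1],0],[0.9,[14.9,0,4.1],0],[0.9,[14.9,0,4.1],0],[0.9,[14.9,0,4.1],0]]' 40
python3 - <<'E'
from h import *
print(pose()[0],r.get_state()['contact_force'])
rel(plan(np.array([.5785,.1672,.094]),27.4,.04),-11.2)
P,im=snap("scene","s7",(260,90,400,210),5.5)
P,im=snap("top","t7",(200,120,320,220),6)
E
```

```text
clock: 19.9
tool_pos: [0.5977, 0.2608, 0.271]
eef_rot: [0.773, 0.635, 0.0, 0.001]
contact_force: [0.7, -0.8, -5.7]
opening: 0.329
[0.59769722 0.26078423 0.27095953] [ 0.68068825 -0.77727918 -5.71294663]
shift cm [ 0.04 -0.07  0.08] yaw -0.03 cur yang -11.23 (+-180 alt)
```

View pics/s7.png

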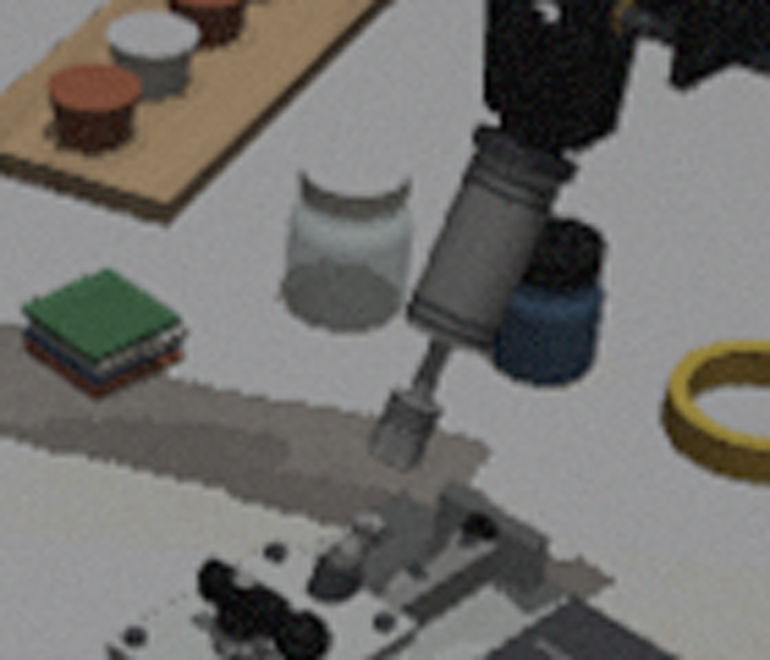

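View pics/t7.png

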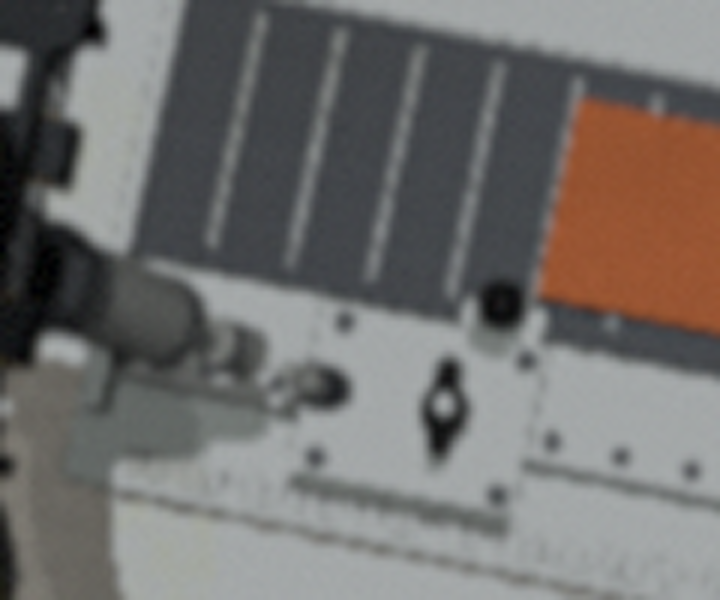

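```bash
python3 - <<'E'
from h import *
S=viewer.camera_params("scene");T=viewer.camera_params("top")
p,q=pose(); g=p+q.apply([0,0,-.005]); u=q.apply([np.sin(np.radians(27.4)),0,-np.cos(np.radians(27.4))])
mouth=g-u*.1745; bb=g-u*.1145; N=np.array([.5785,.1672,.094])
a=np.array([.0971,.4905,.866])
f=lambda P,X,o,s:np.round((proj(P,X)-o)*s,1).tolist()
print("scene mouth,bb,ball,hexbase",f(S,[mouth,bb,N,N-a*.03],[260,90],5.5))
print("top",f(T,[mouth,bb,N,N-a*.03],[200,120],6))
print("obs vect scene per tool mm", [ (proj(S,[N+q.apply(e)])-proj(S,[N]))*5.5 for e in np.eye(3)*.001], [ (proj(T,[N+q.apply(e)])-proj(T,[N]))*6 for e in np.eye(3)*.001])
E
```

```text
scene mouth,bb,ball,hexbase [[393.5, 455.2], [446.5, 330.0], [363.4, 518.5], [336.2, 578.7]]
top [[244.1, 352.9], [167.1, 322.7], [283.5, 369.6], [319.9, 383.3]]
obs vect scene per tool mm [array([[ 1.52049785, -0.9498927 ]]), array([[1.69048702, 1.03195412]]), array([[-0.1755986 ,  1.78675836]])] [array([[-2.1157444 , -0.42417615]]), array([[ 0.44317582, -2.10855193]]), array([[0.21155263, 0.29205549]])]
```

```bash
python3 - <<'E'
from h import *
T=viewer.camera_params("top")
ims=np.mean([viewer.snapshot("top").astype(float) for _ in range(3)],0)
o=cv2.resize(ims[165:200,220:275].astype(np.float32),None,fx=14,fy=14,interpolation=cv2.INTER_CUBIC).clip(0,255)
o=((o-o.min())*255/(o.max()-o.min())).astype(np.uint8)
cv2.imwrite("pics/t8.png",o[:,:,::-1])
p,q=pose(); g=p+q.apply([0,0,-.005]); u=q.apply([np.sin(np.radians(27.4)),0,-np.cos(np.radians(27.4))])
mouth=g-u*.1745; N=np.array([.5785,.1672,.094]);a=np.array([.0971,.4905,.866])
print((proj(T,[mouth,g-u*.15,N,N-a*.013,N-a*.03])-[220,165])*14)
E
```

```text
[[284.16632622 196.04804947]
 [212.90566713 168.15500132]
 [381.48061472 232.28968102]
 [418.75126002 246.33937077]
 [466.40459305 264.30295952]]
```

View pics/t8.png

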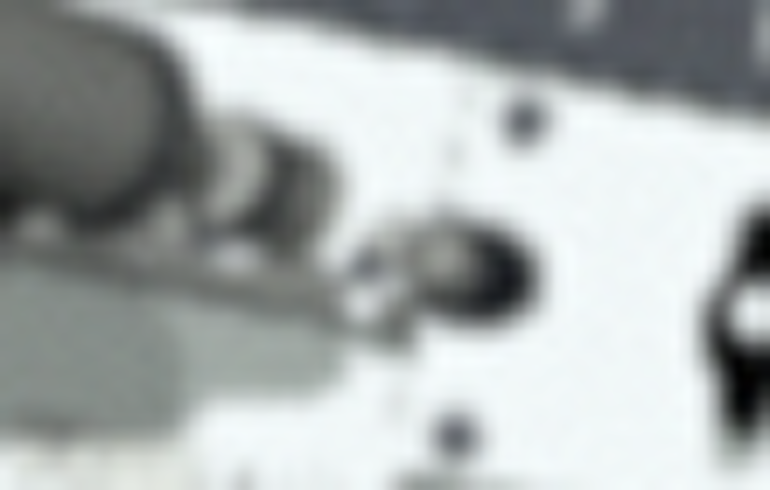

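```bash
python3 -m inch '[[0.9,[-0.4,-0.05,0.7],0],[0.9,[-0.9,-0.05,1.5],0],[0.9,[-1.4,-0.05,2.4],0],[0.9,[-1.4,-0.05,2.4],0],[0.9,[-1.4,-0.05,2.4],0]]' 60
python3 - <<'E'
from h import *
print(pose()[0],r.get_state()['contact_force'])
rel(plan(np.array([.5785,.1672,.094]),27.4,.0),-11.2)
P,im=snap("scene","s8",(280,120,380,210),8)
E
```

```text
clock: 20.65
tool_pos: [0.5936, 0.249, 0.2457]
eef_rot: [0.772, 0.635, -0.0, -0.0]
contact_force: [0.3, 0.5, -6.1]
opening: 0.33
[0.59356103 0.24897294 0.24573911] [ 0.3092242   0.52211832 -6.07299328]
shift cm [-0.72  0.11  1.03] yaw 0.09 cur yang -11.11 (+-180 alt)
```

View pics/s8.png

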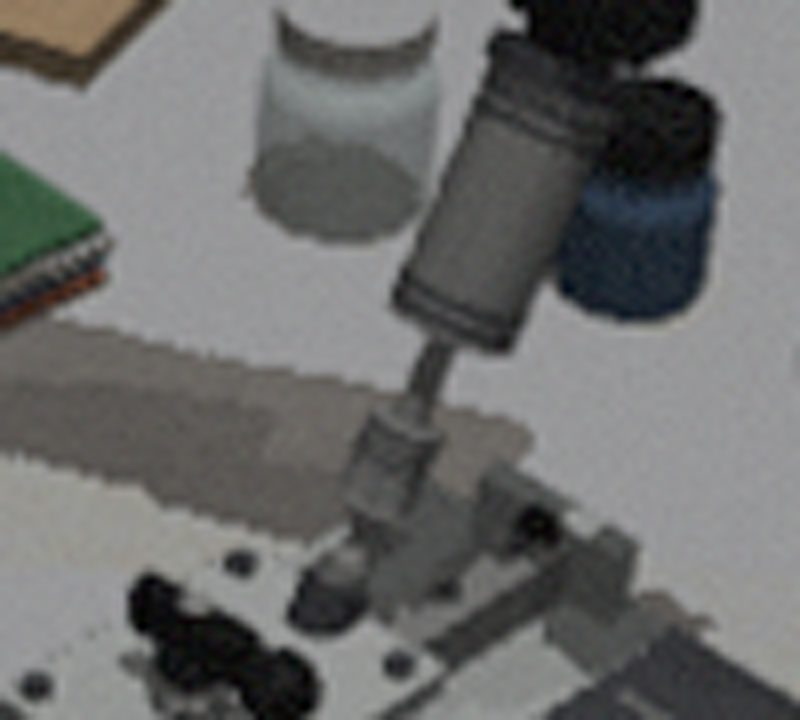

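```bash
python3 -m inch '[[0.9,[-0.15,0.05,0.25],0],[0.9,[-0.3,0.05,0.5],0],[0.9,[-0.3,0.05,0.5],0]]' 60
python3 -c "
from h import *
s=r.get_state();q=R.from_quat(s['eef_rot']);print(q.inv().apply(np.array(s['contact_force'])),s['opening'])
rel(plan(np.array([.5785,.1672,.094]),27.4,.0),-11.2)"
```

```text
clock: 21.0
tool_pos: [0.5935, 0.246, 0.241]
eef_rot: [0.772, 0.636, -0.0, 0.0]
contact_force: [-0.9, -0.1, -4.7]
opening: 0.325
[-0.28507491 -0.86722176  4.7122769 ] 0.32518670107749703
shift cm [-0.43  0.06  0.55] yaw 0.12 cur yang -11.08 (+-180 alt)
```

```bash
python3 -m inch '[[0.9,[-0.1,0,0.17],0],[0.9,[0,0,0.22],0],[0.9,[0.2,0,0.31],0],[0.9,[0.4,0,0.42],0],[0.9,[0.56,0,0.52],0],[0.9,[0.56,0,0.52],0]]' 25
python3 - <<'E'
from h import *
s=r.get_state();q=R.from_quat(s['eef_rot']);print(q.inv().apply(np.array(s['contact_force'])),s['opening'])
S=viewer.camera_params("scene")
ims=np.mean([viewer.snapshot("scene").astype(float) for _ in range(3)],0)
o=cv2.resize(ims[120:210,280:380].astype(np.float32),None,fx=8,fy=8,interpolation=cv2.INTER_CUBIC).clip(0,255).astype(np.uint8)
p,q=pose(); g=p+q.apply([0,0,-.005])
o=o[:,:,::-1].copy()
for th,col in((27.4,(0,255,0)),(30,(0,0,255))):
    u=q.apply([np.sin(np.radians(th)),0,-np.cos(np.radians(th))]); og=g-u*.1145
    e1=q.apply([0,1,0]);e2=np.cross(u,e1)
    for zz,rad in((-.06,.012),(0,.02),(.08,.0235)):
        pts=[og+u*zz+rad*(np.cos(t)*e1+np.sin(t)*e2) for t in np.linspace(0,6.28,40)]
        cv2.polylines(o,[((proj(S,pts)-[280,120])*8).astype(int)],True,col,1)
cv2.imwrite("pics/s9.png",o)
E
```

```text
clock: 21.6
tool_pos: [0.5948, 0.2521, 0.236]
eef_rot: [0.772, 0.636, 0.0, 0.0]
contact_force: [-0.3, 0.4, -0.9]
opening: 0.33
[ 0.31811881 -0.40867877  0.92150842] 0.32999889355626
```

View pics/s9.png

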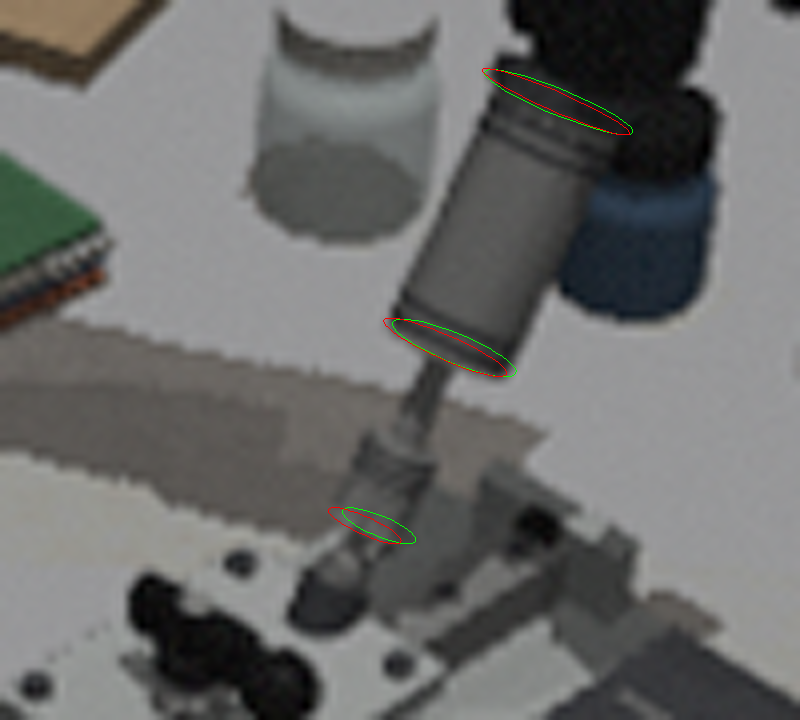

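```bash
python3 -m inch '[[0.9,[0,0,0],0],[0.9,[0,0,0],0],[0.9,[-0.1,0,0.17],0],[0.9,[-0.2,0,0.35],0],[0.9,[-0.3,0,0.52],0],[0.9,[-0.4,0,0.7],0],[0.9,[-0.4,0,0.7],0]]' 60
python3 - <<'E'
from h import *
s=r.get_state();q=R.from_quat(s['eef_rot']);print(q.inv().apply(np.array(s['contact_force'])),s['opening'])
S=viewer.camera_params("scene")
ims=np.mean([viewer.snapshot("scene").astype(float) for _ in range(3)],0)
o=cv2.resize(ims[120:210,280:380].astype(np.float32),None,fx=8,fy=8,interpolation=cv2.INTER_CUBIC).clip(0,255).astype(np.uint8)
cv2.imwrite("pics/s10.png",o[:,:,::-1])
E
```

```text
clock: 22.45
tool_pos: [0.5942, 0.2488, 0.2295]
eef_rot: [0.772, 0.636, 0.001, -0.0]
contact_force: [-0.5, 1.8, 2.0]
opening: 0.322
[ 1.70744103 -0.80402303 -2.01532361] 0.3215387653499915
```

View pics/s10.png

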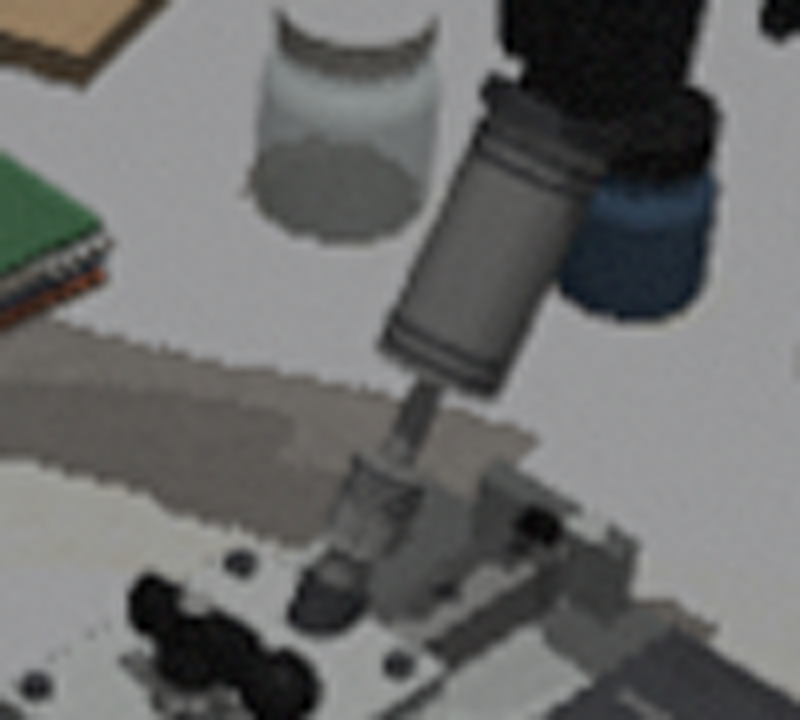

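```bash
for i in 1; do python3 -m inch '[[0.9,[-0.1,0,0.17],0],[0.9,[-0.2,0,0.35],0],[0.9,[-0.3,0,0.52],0],[0.9,[-0.3,0,0.52],0]]' 60; done
python3 - <<'E'
from h import *
s=r.get_state();q=R.from_quat(s['eef_rot']);print(q.inv().apply(np.array(s['contact_force'])),s['opening'])
S=viewer.camera_params("scene")
ims=np.mean([viewer.snapshot("scene").astype(float) for _ in range(3)],0)
o=cv2.resize(ims[120:210,280:380].astype(np.float32),None,fx=8,fy=8,interpolation=cv2.INTER_CUBIC).clip(0,255).astype(np.uint8)
cv2.imwrite("pics/s11.png",o[:,:,::-1])
E
```

```text
clock: 23.0
tool_pos: [0.5939, 0.2466, 0.2249]
eef_rot: [0.772, 0.636, 0.002, -0.001]
contact_force: [-1.1, 3.9, 7.9]
opening: 0.327
[ 3.62648182 -1.77956362 -7.87877709] 0.32709414058983344
```

View pics/s11.png

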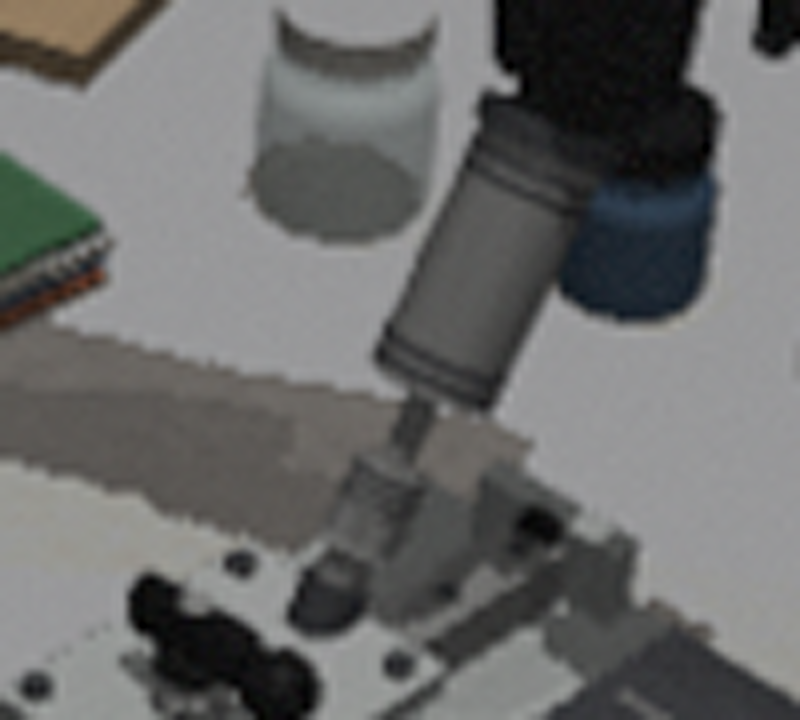

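```bash
f(){ python3 -c "
from h import *
s=r.get_state();q=R.from_quat(s['eef_rot']);F=q.inv().apply(np.array(s['contact_force'])-[0,0,-5.6]);print('F',F.round(1),'axial',round(F@np.array([.5,0,-.866]),1))"; }
python3 -m inch '[[0.9,[-0.1,0,0.17],0],[0.9,[-0.2,0,0.35],0],[0.9,[-0.2,0,0.35],0]]' 60; f
python3 -m inch '[[0.9,[-0.1,0,0.17],0],[0.9,[-0.2,0,0.35],0],[0.9,[-0.2,0,0.35],0]]' 60; f
python3 - <<'E'
from h import *
ims=np.mean([viewer.snapshot("scene").astype(float) for _ in range(3)],0)
o=cv2.resize(ims[120:210,280:380].astype(np.float32),None,fx=8,fy=8,interpolation=cv2.INTER_CUBIC).clip(0,255).astype(np.uint8)
cv2.imwrite("pics/s12.png",o[:,:,::-1])
E
```

```text
clock: 23.45
tool_pos: [0.5936, 0.2453, 0.2218]
eef_rot: [0.772, 0.636, 0.002, -0.001]
contact_force: [-0.9, 5.3, 8.7]
opening: 0.325
F [  5.1  -1.8 -14.3] axial 14.9
clock: 23.75
tool_pos: [0.5935, 0.244, 0.2187]
eef_rot: [0.772, 0.636, 0.003, -0.001]
contact_force: [-1.8, 6.3, 11.5]
opening: 0.324
F [  5.9  -2.9 -17.1] axial 17.8
```

View pics/s12.png

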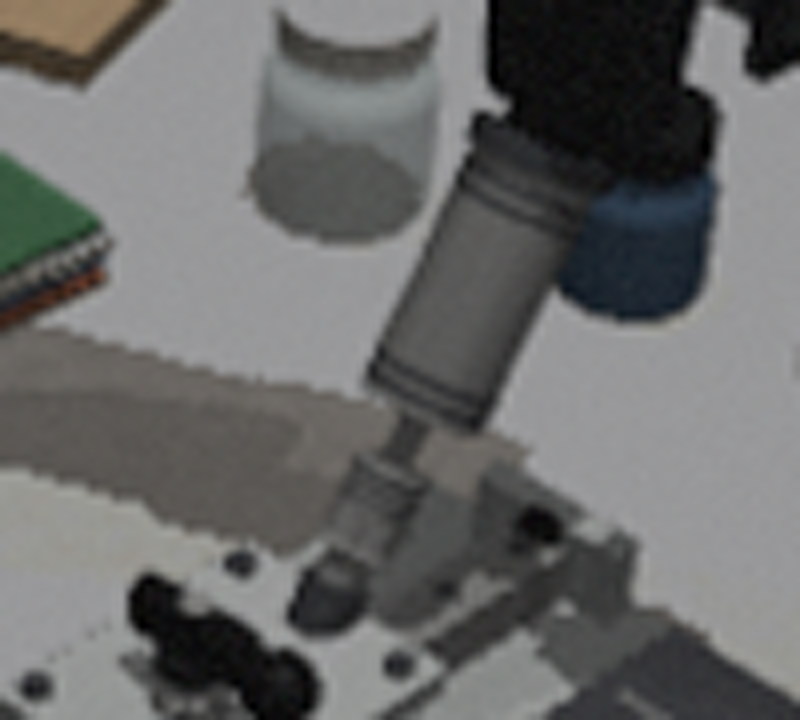

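```bash
f(){ python3 -c "
from h import *
s=r.get_state();q=R.from_quat(s['eef_rot']);F=q.inv().apply(np.array(s['contact_force'])-[0,0,-5.6]);print('F',F.round(1),'axial',round(F@np.array([.5,0,-.866]),1))"; }
python3 -m inch '[[0.9,[-0.1,0,0.17],0],[0.9,[-0.15,0,0.26],0],[0.9,[-0.15,0,0.26],0]]' 60; f
python3 -m inch '[[0.9,[-0.1,0,0.17],0],[0.9,[-0.15,0,0.26],0],[0.9,[-0.15,0,0.26],0]]' 60; f
python3 - <<'E'
from h import *
ims=np.mean([viewer.snapshot("scene").astype(float) for _ in range(3)],0)
o=cv2.resize(ims[120:210,280:380].astype(np.float32),None,fx=8,fy=8,interpolation=cv2.INTER_CUBIC).clip(0,255).astype(np.uint8)
cv2.imwrite("pics/s13.png",o[:,:,::-1])
E
```

```text
clock: 24.2
tool_pos: [0.5938, 0.2445, 0.2174]
eef_rot: [0.771, 0.636, 0.005, -0.001]
contact_force: [-1.4, 8.0, 15.0]
opening: 0.323
F [  7.8  -2.8 -20.5] axial 21.7
clock: 24.5
tool_pos: [0.5948, 0.2455, 0.2163]
eef_rot: [0.771, 0.637, 0.008, -0.002]
contact_force: [-1.0, 11.7, 18.9]
opening: 0.328
F [ 11.7  -3.  -24.3] axial 26.9
```

View pics/s13.png

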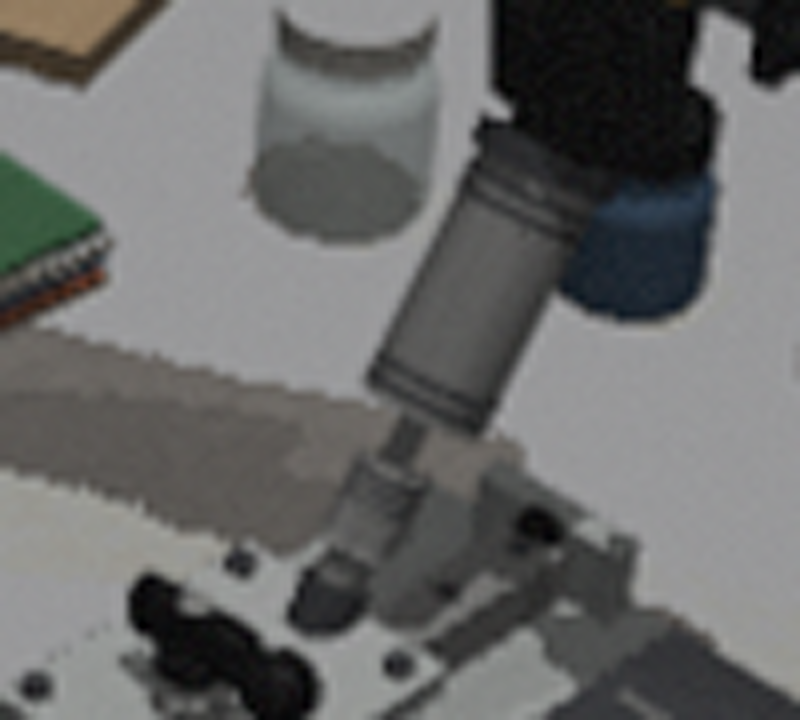

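```bash
python3 - <<'E'
from h import *
S=viewer.camera_params("scene")
o=cv2.imread("pics/s13.png").copy()
N=np.array([.5785,.1672,.094]);d=np.array([.1942,.981,0]);e1=np.array([.981,-.1942,0])
for th,col in((30,(0,0,255)),(34,(0,255,0))):
    u=np.sin(np.radians(th))*d+[0,0,np.cos(np.radians(th))];e2=np.cross(u,e1)
    og=N+u*.0385
    for zz,rad in((-.048,.012),(0,.02),(.08,.0235)):
        pts=[og+u*zz+rad*(np.cos(t)*e1+np.sin(t)*e2) for t in np.linspace(0,6.28,40)]
        cv2.polylines(o,[((proj(S,pts)-[280,120])*8).astype(int)],True,col,1)
cv2.imwrite("pics/o13.png",o)
p,q=pose();g=p+q.apply([0,0,-.005]);v=g-N
print("tilt of grasp line",np.degrees(np.arctan2(v@d,v[2])),"len",np.linalg.norm(v),"side",v@e1)
E
```

```text
tilt of grasp line 32.10351315058404 len 0.15031237593158273 side 0.0007910221609812891
```

View pics/o13.png

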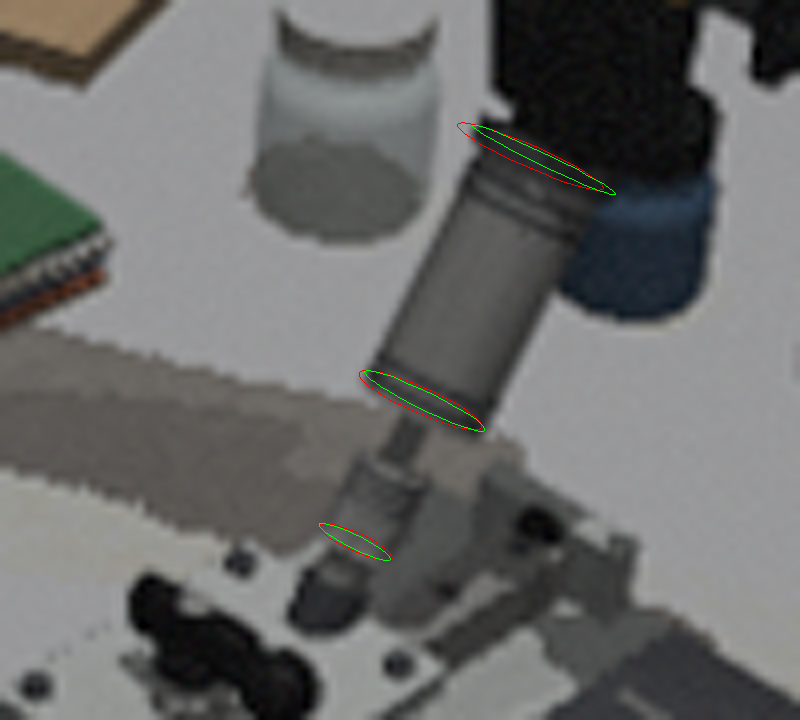

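```bash
python3 -m inch '[[0.9,[-0.15,0,0],0],[0.9,[-0.3,0,0.05],0],[0.9,[-0.3,0,0.05],0],[0.9,[-0.3,0,0.05],0],[0.9,[-0.3,0,0.05],0],[0.9,[-0.3,0,0.05],0],[0.9,[-0.3,0,0.05],0],[0.9,[-0.3,0,0.05],0]]' 60
python3 - <<'E'
from h import *
s=r.get_state();q=R.from_quat(s['eef_rot']);F=q.inv().apply(np.array(s['contact_force'])-[0,0,-5.6]);print('F',F.round(1),'axial',round(F@np.array([.5,0,-.866]),1))
N=np.array([.5785,.1672,.094]);d=np.array([.1942,.981,0]);p,q=pose();v=p+q.apply([0,0,-.005])-N
print("tilt",np.degrees(np.arctan2(v@d,v[2])),np.linalg.norm(v))
for c,cr,f in (("scene",(100,100,420,340),2.4),("top",(130,80,450,300),2.4)):
    ims=np.mean([viewer.snapshot(c).astype(float) for _ in range(3)],0)
    o=cv2.resize(ims[cr[1]:cr[3],cr[0]:cr[2]].astype(np.float32),None,fx=f,fy=f,interpolation=cv2.INTER_CUBIC).clip(0,255).astype(np.uint8)
    cv2.imwrite(f"pics/f_{c}.png",o[:,:,::-1])
E
```

```text
clock: 25.45
tool_pos: [0.5948, 0.2445, 0.2168]
eef_rot: [0.771, 0.637, 0.009, -0.002]
contact_force: [-0.6, 13.1, 23.6]
opening: 0.326
F [ 13.3  -2.8 -29. ] axial 31.8
tilt 31.679215947799545 0.15018376984874543
```

View pics/f_scene.png

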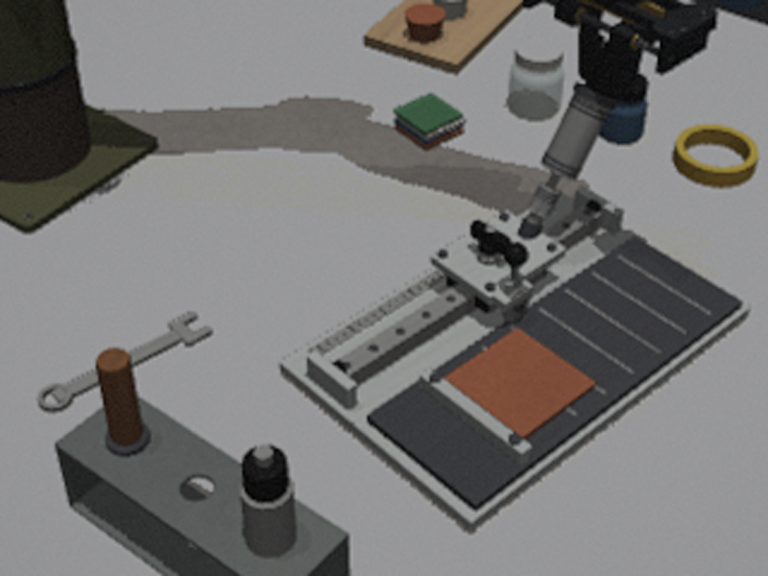

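View pics/f_top.png

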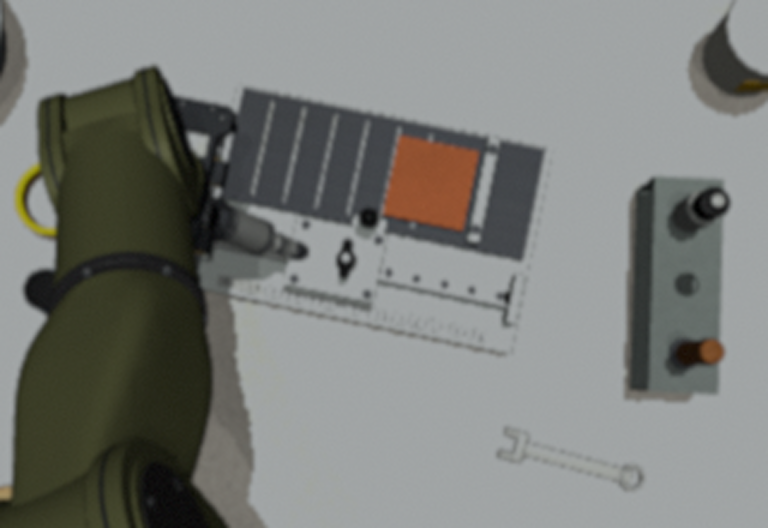

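```bash
python3 -c "
from plant import r
s=r.get_state();print(s['clock'],s['contact_force'],s['opening']);print(r.finish_job())"
```

```text
25.75 [-1.75991149 13.84464056 23.09975131] 0.3243878439438464
the job is handed in; nothing more can be done
None
```

The carriage is locked, and I handed the job in at 25.75 s with the gun snapped onto the nipple and held pressed home.

**Clamp:** I turned the wing knob clockwise to its stop. The bar ended about 88° from the rail, which is roughly 1.5 rad, and the torque rose sharply there. The nipple measured within about 1 mm of the same place just before and after tightening. A later view from a different pose read about 2 mm off, which is within the camera calibration.

**Gun:** The tool cannot tilt, so I drew the gun from the rack and tipped it about 27° in the grip by levering its mouth against the rack hole. I straightened it further on the nipple, then pushed along the nipple's axis until it snapped on.

**Last checks:**
- **Nose home:** The barrel stopped advancing while the push rose to about 32 N along the axis, well above the 16 N spring. The camera view agrees with the nose being fully in.
- **Alignment:** The gun's tilt measured about 31.7° against the nipple's 30°, so it is about 2° off square.
- **Other things:** In the final scene and top views the rack, oiler, nut driver, tiles and spanner looked where they started. The jars and tape roll did too where visible; the arm partly hid them.

**Disagreements:**
- My first grip on the wing knob caught its hub rather than the bar, so I opened, raised the tool and gripped again.
- The gun slipped about 2.5 mm along the fingers during tilting.
- The top camera's coarse fix on the nipple was about 1 cm out, so I used the wrist views instead.

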